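# Batch-weigh elbow plates on the bench balance

### The job

Weigh this batch of L-shaped plates: first take the brass check weight off the balance pan and stand it on its round blue pad. Then stack all the plates flat in one pile on the pan, in any order, the middle of each long arm over the centre of the pan, long arms lined up and each plate turned half round from the one below, so that the short arms point to opposite sides in turn and the load stays balanced. Then push the shield door shut until it clicks home on its catch, and last press the green weigh key fully down and let it spring back; leave the bystanders where they are.

Things in the scene. Friction and masses are not known exactly. Their poses are not given: they have to be found in the camera images.
- pan (a point): centre of the top face of the balance's round steel weighing pan (112 mm across, its top 45 mm above the bench). Axes as those of balance.
- balance: bench balance, fixed to the bench; origin on the bench below the pan's centre; x points from its console to the shield, y away from the door. Round the pan an open-topped square draught shield, 190 x 190 mm inside, centred on the pan: three clear walls 6 mm thick, tops 112 mm above the bench, and a door as its -y side; inner floor 20 mm up. Console: at -x, 88 mm deep, 37 mm high
- door (a joint): angle (rad) of the shield's clear, blue-framed door: 0 = shut and seated, grows outwards, up to 1.3. Panel 188 mm long, 8 mm thick, 24 to 107 mm above the bench, upright hinge at its +x end. It stays where it is left (friction 0.04 N m). From 0.07 rad inwards a spring catch resists with about 5 N at the free edge; past 0.02 rad it snaps the door home and holds it
- door_hinge (a point): point on the door's upright hinge axis, 65 mm above the bench, in the middle of the panel's thickness; its axes turn with the door: x from the free edge towards the hinge, so that the panel runs along -x; -y is the outer face, to be pushed near the free edge (188 mm from the hinge) to shut it
- print_key (a joint): travel (m) of the green round weigh key (30 mm across) on the console: 0 = up, 0.006 = fully down, which takes about 4 N; springs back. It counts as pressed beyond 0.004
- print_key_top (a point): centre of the top face of the green weigh key, which is pressed straight down
- weight_mid (a point): brass check weight, 0.3 to 0.6 kg, standing upright, half-way up (31 mm above its underside). Foot cylinder 50 mm in diameter and 30 mm high, thin neck, on top a knob 26 mm in diameter from 44 to 62 mm above the underside. z is its axis. Starts on the pan.
- pad_top (a point): centre of the top face of the check weight's round blue pad (90 mm across, thin felt 1 mm thick, which gives way under the weight, white ring; fixed to the bench)
- plate1_mid (a point): flat L-shaped aluminium plate, 12 mm thick, about 0.17 kg, lying flat on the bench at first. This point is the middle of its long arm, half-way up (6 mm above the underside). Long arm 110 x 34 mm, along x of this frame; at its +x end the short arm, 34 mm wide, runs to +y and ends 63 mm from the long arm's middle line. The centre of mass lies at x = 11, y = 12 mm. May be absent.
- plate1_tip (a point): middle of the free end face of the same plate's short arm, half-way up: at x = 38, y = 63 mm in the frame of the plate's _mid point (same axes). May be absent.
- plate2_mid (a point): flat L-shaped aluminium plate, 12 mm thick, about 0.17 kg, lying flat on the bench at first. This point is the middle of its long arm, half-way up (6 mm above the underside). Long arm 110 x 34 mm, along x of this frame; at its +x end the short arm, 34 mm wide, runs to +y and ends 63 mm from the long arm's middle line. The centre of mass lies at x = 11, y = 12 mm. May be absent.
- plate2_tip (a point): middle of the free end face of the same plate's short arm, half-way up: at x = 38, y = 63 mm in the frame of the plate's _mid point (same axes). May be absent.
- plate3_mid (a point): flat L-shaped aluminium plate, 12 mm thick, about 0.17 kg, lying flat on the bench at first. This point is the middle of its long arm, half-way up (6 mm above the underside). Long arm 110 x 34 mm, along x of this frame; at its +x end the short arm, 34 mm wide, runs to +y and ends 63 mm from the long arm's middle line. The centre of mass lies at x = 11, y = 12 mm. May be absent.
- plate3_tip (a point): middle of the free end face of the same plate's short arm, half-way up: at x = 38, y = 63 mm in the frame of the plate's _mid point (same axes). May be absent.
- plate4_mid (a point): flat L-shaped aluminium plate, 12 mm thick, about 0.17 kg, lying flat on the bench at first. This point is the middle of its long arm, half-way up (6 mm above the underside). Long arm 110 x 34 mm, along x of this frame; at its +x end the short arm, 34 mm wide, runs to +y and ends 63 mm from the long arm's middle line. The centre of mass lies at x = 11, y = 12 mm. May be absent.
- plate4_tip (a point): middle of the free end face of the same plate's short arm, half-way up: at x = 38, y = 63 mm in the frame of the plate's _mid point (same axes). May be absent.
- plate5_mid (a point): flat L-shaped aluminium plate, 12 mm thick, about 0.17 kg, lying flat on the bench at first. This point is the middle of its long arm, half-way up (6 mm above the underside). Long arm 110 x 34 mm, along x of this frame; at its +x end the short arm, 34 mm wide, runs to +y and ends 63 mm from the long arm's middle line. The centre of mass lies at x = 11, y = 12 mm. May be absent.
- plate5_tip (a point): middle of the free end face of the same plate's short arm, half-way up: at x = 38, y = 63 mm in the frame of the plate's _mid point (same axes). May be absent.
- tape: blue tape roll, 90 mm across, 22 mm high. Bystander, not to be disturbed. Origin at the centre of its underside.
- barrel: black lens barrel, 44 mm across, 60 mm high. Bystander, not to be disturbed. Origin at the centre of its underside.
- rule: flat steel rule, 160 x 26 x 5 mm, lying on the mat. Bystander, not to be disturbed. Origin at the centre of its underside.
- jar: amber glass jar, 60 mm across, 70 mm high. Bystander, not to be disturbed. Origin at the centre of its underside.
- partbox: clear open parts box, 110 x 80 x 30 mm. Bystander, not to be disturbed. Origin at the centre of its underside.
- mount: steel lens mount, round, 52 mm across, 30 mm high. Bystander, not to be disturbed. Origin at the centre of its underside.

How it is judged:
On the way, in this order (a step that is already met when the one before it is completed fails the run):
1. the check weight stands released on its pad (horizontal distance between weight_mid and pad_top below 0.02 m and angle between weight_mid's own z axis and vertical below 0.1 rad and height (world z) of weight_mid below 0.04 m and contact force between the fingers and weight below 0.1 N), for 0.2 s.
2. all plates lie flat on the pan in one alternating, centred pile, released (horizontal distance between each of plate1_mid, plate2_mid, plate3_mid, plate4_mid, plate5_mid and pan below 0.018 m and angle between each of plate1_mid, plate2_mid, plate3_mid, plate4_mid, plate5_mid's own z axis and vertical below 0.06 rad and height (world z) of plate1_mid between 0.045 and 0.115 m and contact force between the fingers and plate1 below 0.1 N and linear speed of each of plate1, plate2, plate3, plate4, plate5 below 0.02 m/s and height (world z) of plate2_mid between 0.045 and 0.115 m and contact force between the fingers and plate2 below 0.1 N and height (world z) of plate3_mid between 0.045 and 0.115 m and contact force between the fingers and plate3 below 0.1 N and height (world z) of plate4_mid between 0.045 and 0.115 m and contact force between the fingers and plate4 below 0.1 N and height (world z) of plate5_mid between 0.045 and 0.115 m and contact force between the fingers and plate5 below 0.1 N and (z of plate1_mid in the frame of plate2_mid above 0.018 m or z of plate1_mid in the frame of plate2_mid below -0.018 m or horizontal distance between plate1_tip and plate2_tip above 0.125 m) and angle between the x axis of plate1_mid and the x axis of plate2_mid, either way round below 0.3 rad and (z of plate1_mid in the frame of plate3_mid above 0.018 m or z of plate1_mid in the frame of plate3_mid below -0.018 m or horizontal distance between plate1_tip and plate3_tip above 0.125 m) and angle between the x axis of each of plate1_mid, plate2_mid and the x axis of plate3_mid, either way round below 0.3 rad and (z of plate1_mid in the frame of plate4_mid above 0.018 m or z of plate1_mid in the frame of plate4_mid below -0.018 m or horizontal distance between plate1_tip and plate4_tip above 0.125 m) and angle between the x axis of each of plate1_mid, plate2_mid, plate3_mid and the x axis of plate4_mid, either way round below 0.3 rad and (z of plate1_mid in the frame of plate5_mid above 0.018 m or z of plate1_mid in the frame of plate5_mid below -0.018 m or horizontal distance between plate1_tip and plate5_tip above 0.125 m) and angle between the x axis of each of plate1_mid, plate2_mid, plate3_mid, plate4_mid and the x axis of plate5_mid, either way round below 0.3 rad and (z of plate2_mid in the frame of plate3_mid above 0.018 m or z of plate2_mid in the frame of plate3_mid below -0.018 m or horizontal distance between plate2_tip and plate3_tip above 0.125 m) and (z of plate2_mid in the frame of plate4_mid above 0.018 m or z of plate2_mid in the frame of plate4_mid below -0.018 m or horizontal distance between plate2_tip and plate4_tip above 0.125 m) and (z of plate2_mid in the frame of plate5_mid above 0.018 m or z of plate2_mid in the frame of plate5_mid below -0.018 m or horizontal distance between plate2_tip and plate5_tip above 0.125 m) and (z of plate3_mid in the frame of plate4_mid above 0.018 m or z of plate3_mid in the frame of plate4_mid below -0.018 m or horizontal distance between plate3_tip and plate4_tip above 0.125 m) and (z of plate3_mid in the frame of plate5_mid above 0.018 m or z of plate3_mid in the frame of plate5_mid below -0.018 m or horizontal distance between plate3_tip and plate5_tip above 0.125 m) and (z of plate4_mid in the frame of plate5_mid above 0.018 m or z of plate4_mid in the frame of plate5_mid below -0.018 m or horizontal distance between plate4_tip and plate5_tip above 0.125 m)), for 0.3 s.
3. the door is shut and seated on its catch (value of joint door below 0.015 rad), for 0.2 s.
4. the weigh key is pressed fully down (value of joint print_key above 0.004 m), for 0.05 s.
At the end, for the whole second after the job is handed in: Check weight upright within 20 mm of its pad's centre; all plates flat (0.06 rad) in one pile on the pan, long-arm middles within 18 mm of its axis, long arms parallel within 0.3 rad, neighbours' short-arm ends over 125 mm apart; door below 0.015 rad; key up; all released, at rest (all of step 1 and all of step 2 and value of joint door below 0.015 rad and value of joint print_key below 0.002 m and linear speed of weight below 0.02 m/s); the robot touches nothing.
It fails at once if a bystander is moved more than 40 mm (distance of any of tape, barrel, rule, jar, partbox, mount from where it was at the start of the episode above 0.04 m).
It fails at once if an upright bystander is tipped over (angle between any of tape, barrel, jar, partbox, mount's own z axis and vertical above 0.5 rad).
Of plate1, plate2, plate3, plate4, plate5 only 3 to 5 are there at a start; the rules pass over those that are not, and their reading is None.
At some moment in a run one of weight may be knocked a few centimetres aside while the robot is not near it.
Once in a run the grip may slacken for a moment while it holds something.
It also fails if it takes over 210 s, if anything falls off the work surface, if the arm or the gripper's body presses on something with over 40 N, if the wrist force passes 120 N, or if a joint passes its speed limit or range.

### The arm

A 7-joint arm with a two-finger parallel gripper is mounted at the origin on the work surface. World frame = base frame: x ahead of the robot, y to its left, z up, the work surface at z = 0. Lengths are in m, angles in rad, forces in N, time in s.
With the tool pointing down it reaches from about 0.4 to 0.925 m from the base axis. Payload 4.1 kg.
Tool frame: the origin (TCP) lies between the finger pads; the fingertips stand 25 mm ahead of it and the grasp point (between the pads) lies 6 mm ahead of it; z points along the fingers, y is the line along which they close (so a half turn about z gives the same grasp; the last joint's range is limited). The gripper opens to 85 mm and grips with 20 to 120 N. Pads are 22 mm wide; open, the fingers measure 114 mm over their backs; the gripper's body (76 mm by 85 mm) begins 54 mm behind the grasp point. The pads swing forward as they close: fully open they stand 13 mm farther back than shut.
Start: joints at [-1.313, 0.398, 0.045, 1.537, -0.019, 1.207, -0.051], TCP at [0.227, 0.609, 0.227] pointing down, gripper open.
Joint ranges: [-2.82, 2.82], [-0.49, 2.23], [-1.37, 1.46], [0, 2.46], [-1.36, 4.5], [0.23, 2], [-2.94, 2.94]. Speed limits (rad/s): [2.57, 2.57, 3.14, 3.14, 3.14, 3.14, 3.14].

### API

Orientations are given as a unit quaternion [x, y, z, w].
In Python, from bench import env, imaging gives the robot as it stands. The module is installed in compiled form; this text tells all that it offers.
- The arm moves only by the tool send_rows, never from a script. Its argument "increments" is a list of rows, each an object with "grip": the closure in counts, from 0 (fully open) to 255 (shut); "travel": the shift along the tool's x, y, z in m, a list of three; "rotation": the turn, a rotation vector about the tool's x, y, z in degrees, a list of three. In form: [{"grip": grip, "travel": [tx, ty, tz], "rotation": [ax, ay, az]}, ...]. A call has 1 to 12 rows; each row is the pose to reach, as a shift and turn from the pose commanded when the call began, along the tool's axes at that moment; what a row does not reach only later rows make up. A row lasts 1/12 s, in which the tool goes at most 41.7 mm and 7.16 degrees, less where a joint would pass 70% of its speed; a pose out of reach is approached as far as the arm can. A call with a gripper value outside its range is refused whole. The fingers move at their own pace and stop on an object; "grip_force" is the grip in N (left out, the last holds). Time passes only in rows, so rows that repeat a pose let the fingers close. It gives the time, the measured TCP pose, the force, the opening and the grip force at its end, in the units of the state.
- env.read_state(): the state, without advancing time (a new reading comes with each control period).
- imaging.capture(name): name is "scene" or "top" or "wrist"; returns a dict with "image" (400x640x3 uint8, red, green, blue), "range_z" (400x640 float32, m along the optical axis (not along the pixel's ray), 0 where there is no reading), "fovy" (degrees; the focal length in pixels is half the picture's height over the tangent of half this angle, whatever the lens; pixels are square), "cx", "cy" (the principal point, pixels), "view" (4x4, takes a point from world to camera coordinates); the wrist camera has in their place "tool_from_camera" (4x4, takes a point from camera to tool coordinates, whose origin is the TCP and whose axes are the flange's). Camera axes: x right, y down, z forward; pixel columns grow to the right and rows downward; lengths in m; the calibration is good to about 2 mm. A picture is of the moment at which its call begins: read the wrist's pose just before it.
- env.sign_off(): hands the job in; it is judged then, once.
The state is a dict: "time_s": time; "joints": joint angles; "dq": joint speeds; "joint_torque": joint torques, N m; "eef_pos": TCP position; "orientation": TCP orientation; "contact_force": force on the tool from outside, world axes, zero at the start; "wrist_torque": the same for the moment, N m; "width": opening from 0.0 (shut) to 1.0 (fully open); "grip_force": force on a finger pad.
Only numpy, scipy, OpenCV 4.12 (cv2) and the standard library are available. Lean on these libraries where they do the work, as an engineer would, in place of code of your own. Each camera call takes 0.05 s, during which the arm holds its last target. There are 200 camera calls.

## Working session

There is one attempt and no reset: what is moved stays moved. The work goes in short steps, Python scripts to look and compute and a tool call to move; the robot and the scene stay as the last step left them, time stands still between calls to the robot, and variables do not carry over. Pictures are saved under pics/ and viewed, at most 14 in all, crops included, and the job is handed in when it is done.

Besides the shell and the picture viewer there is one more tool, called as name(argument=value, ...) on one line, values as JSON. send_rows: Moves the arm, as the interface text tells. Its arguments: {"type":"object","properties":{"increments":{"type":"array"},"grip_force":{"type":"number"}},"required":["increments"]}

```bash
mkdir -p pics
cat > h.py <<'E'
import numpy as np, cv2
from scipy.spatial.transform import Rotation as R
from bench import env, imaging
def cap(n):
    s=env.read_state(); c=imaging.capture(n); c['s']=s
    f=200/np.tan(np.radians(c['fovy'])/2); c['f']=f
    if n=='wrist':
        T=np.eye(4); T[:3,:3]=R.from_quat(s['orientation']).as_matrix(); T[:3,3]=s['eef_pos']
        c['w']=T@c['tool_from_camera']
    else: c['w']=np.linalg.inv(c['view'])
    return c
def cloud(c):
    z=c['range_z']; v,u=np.mgrid[:400,:640]
    p=np.stack([(u-c['cx'])*z/c['f'],(v-c['cy'])*z/c['f'],z],-1)
    w=p@c['w'][:3,:3].T+c['w'][:3,3]; w[z<=0]=np.nan
    return w
def atz(c,u,v,h):
    d=c['w'][:3,:3]@np.array([(u-c['cx'])/c['f'],(v-c['cy'])/c['f'],1]); o=c['w'][:3,3]
    return o+d*(h-o[2])/d[2]
def save(c,n,box=None):
    im=c['image'][...,::-1]
    if box: a,b,x,y=box; im=cv2.resize(im[b:y,a:x],None,fx=2,fy=2)
    cv2.imwrite('pics/'+n,im)
E
python3 - <<'E'
from h import *
for n in ['top','scene']:
    c=cap(n); save(c,n+'1.png'); np.savez(n+'1.npz',**{k:v for k,v in c.items() if k!='s'})
    print(n,c['fovy'],c['cx'],c['cy'],c['w'].round(3).tolist(),(c['range_z']>0).mean())
print({k:np.round(v,3) for k,v in c['s'].items()})
print(cap('wrist')['tool_from_camera'].round(3))
E
```

```text
top 53.769840072933626 322.3967620675933 201.3071660196079 [[0.026, -0.996, 0.083, 0.467], [-1.0, -0.025, 0.018, -0.13], [-0.016, -0.083, -0.996, 1.048], [0.0, 0.0, 0.0, 1.0]] 0.9958359375
scene 48.86109915706489 323.9275938510005 201.4669541704995 [[-0.591, 0.657, -0.468, 1.055], [0.806, 0.492, -0.328, 0.248], [0.015, -0.571, -0.821, 1.004], [0.0, 0.0, 0.0, 1.0]] 0.99604296875
{'time_s': np.float64(0.05), 'joints': array([-1.313,  0.399,  0.045,  1.538, -0.019,  1.207, -0.051]), 'dq': array([-0.001, -0.001, -0.002, -0.003,  0.001, -0.001,  0.001]), 'joint_torque': array([ 2.0000e-03, -4.7669e+01,  1.3700e+00, -2.5522e+01,  1.2000e-02,
        5.0000e-03,  0.0000e+00]), 'eef_pos': array([0.227, 0.608, 0.226]), 'orientation': array([ 0.177,  0.984, -0.001, -0.   ]), 'contact_force': array([-1.394,  0.397,  0.14 ]), 'wrist_torque': array([-0.026, -0.011,  0.008]), 'grip_force': np.float64(0.0), 'width': np.float64(0.999)}
[[ 0.001 -0.966 -0.258  0.065]
 [ 1.     0.001 -0.    -0.001]
 [ 0.    -0.258  0.966 -0.146]
 [ 0.     0.     0.     1.   ]]
```

View pics/top1.png

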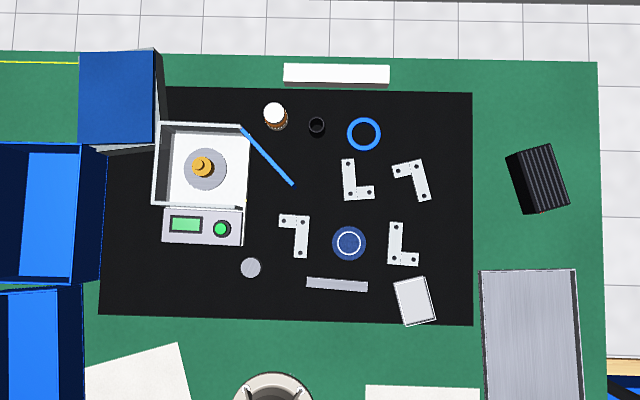

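View pics/scene1.png

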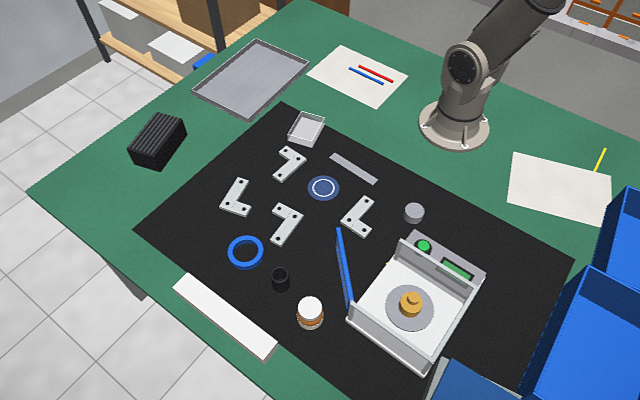

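Top view: four plates near px (357,180), (413,180), (297,235), (402,245), weight (203,167), pad (348,243), key (221,228), and the door from hinge (243,128) to free edge (293,184). Scene view shows the same four plates.

```bash
cat >> h.py <<'E'
from scipy.optimize import minimize
_g=np.mgrid[-55:56:2,-17:18:2].reshape(2,-1).T
_t=np.mgrid[21:56:2,17:64:2].reshape(2,-1).T
TPL=np.vstack([_g,_t])/1000.
def fitL(P):
    "P: Nx2 top face points -> x,y,yaw of long-arm middle"
    from scipy.spatial import cKDTree
    k=cKDTree(P); best=None
    P=P[::max(1,len(P)//1500)]
    def cost(q):
        r=R.from_euler('z',q[2]).as_matrix()[:2,:2]
        a=k.query(TPL@r.T+q[:2])[0]; b=cKDTree(TPL).query((P-q[:2])@r)[0]
        return np.mean(np.minimum(a,.02)**2)+np.mean(np.minimum(b,.02)**2)
    for th in np.arange(-np.pi,np.pi,np.pi/6):
        r=R.from_euler('z',th).as_matrix()[:2,:2]
        q0=np.r_[P.mean(0)-r@[.012,.013],th]
        s=minimize(cost,q0,method='Nelder-Mead',options=dict(xatol=1e-4,fatol=1e-9,initial_simplex=q0+np.array([[0,0,0],[.01,0,0],[0,.01,0],[0,0,.3]])))
        if best is None or s.fun<best.fun: best=s
    return best.x,best.fun
E
python3 - <<'E'
from h import *
C={}
for n in ['top','scene']:
    c=dict(np.load(n+'1.npz')); C[n]=c; w=cloud(c); c['cl']=w
    im=c['image'].astype(int); z=w[...,2]
    print(n,'mat z',np.nanmedian(z[(im.max(-1)<40)&(abs(z)<.05)]))
    m=(z>.005)&(z<.022)&(im.min(-1)>110)&(w[...,0]>.3)&(w[...,0]<.8)&(w[...,1]<.1)
    k,l,s,ce=cv2.connectedComponentsWithStats(m.astype(np.uint8))
    for i in range(1,k):
        if s[i,4]<150: continue
        P=w[l==i]; q,f=fitL(P[:,:2]); print(' comp',ce[i].round(),s[i,4],'z',np.median(P[:,2]).round(4),'q',q.round(4),'cost',f*1e6)
t=C['top'];w=t['cl']
for nm,(u,v) in dict(knob=(203,167),pad=(348,243),key=(221,228),tape=(348,134),barrel=(317,125),jar=(274,113),mount=(250,267),box=(414,300),rule=(336,284),bin=(115,95),wallcorner1=(159,124),wc2=(153,204),wc3=(245,208),doorfree=(293,184),hinge=(243,129),leftbin=(50,150),white=(336,75)).items():
    print(nm,np.nanmedian(w[v-1:v+2,u-1:u+2].reshape(-1,3),0).round(3))
# blue door, pad ring, green key, brass, pan in both
for n in C:
    c=C[n];w=c['cl'];hsv=cv2.cvtColor(c['image'],cv2.COLOR_RGB2HSV);H,S,V=[hsv[...,i].astype(int) for i in range(3)]
    X,Y,Z=[w[...,i] for i in range(3)]
    def rep(nm,m):
        P=w[m]; print(n,nm,m.sum(),'min',P.min(0).round(3),'max',P.max(0).round(3),'med',np.median(P,0).round(4),'mid',((P.min(0)+P.max(0))/2).round(4))
    rep('brass',(H>12)&(H<28)&(S>120)&(Z>.095)&(Z<.12)&(X>.45)&(Y>.1))
    rep('pad',(H>100)&(H<125)&(S>80)&(Z<.006)&(X>.2)&(X<.45)&(Y<0)&(Y>-.3))
    rep('key',(H>45)&(H<80)&(S>100)&(Z>.03)&(X>.3)&(Y<.16)&(Y>.05))
    rep('door',(H>98)&(H<125)&(S>120)&(Z>.085)&(Z<.12)&(X>.35)&(X<.72)&(Y<.15)&(Y>-.15))
E
```

```text
top mat z 0.0008550825302531262
 comp [245. 177.] 309 z 0.0195 q [ 0.6281  0.084  -0.5127] cost 251.00027871812566
 comp [354. 183.] 718 z 0.0118 q [ 0.6141 -0.1805 -3.0402] cost 2.428182512488804
 comp [414. 177.] 716 z 0.0119 q [ 0.6161 -0.3665  0.2647] cost 2.557383677668759
 comp [297. 232.] 728 z 0.0119 q [ 0.4598 -0.059  -0.0418] cost 2.416770060357278
 comp [399. 248.] 754 z 0.0116 q [ 0.4496 -0.3032  3.0795] cost 2.350410080296627
scene mat z 0.00027815671168274214
 comp [288. 163.] 471 z 0.0106 q [ 0.4492 -0.3038  3.0878] cost 3.7066119880462596
 comp [235. 198.] 577 z 0.0104 q [ 0.6159 -0.3677  0.2618] cost 3.1701497318240044
 comp [358. 216.] 605 z 0.0106 q [ 0.46   -0.0602 -0.0428] cost 3.113838880222532
 comp [285. 223.] 629 z 0.0105 q [ 0.6146 -0.1809 -3.06  ] cost 3.066843470168577
 comp [375. 283.] 293 z 0.0184 q [ 0.6012  0.0843 -0.4966] cost 157.1760885815309
knob [0.624 0.183 0.095]
pad [ 0.446 -0.182  0.001]
key [0.476 0.14  0.06 ]
tape [ 0.733 -0.175  0.023]
barrel [ 0.76  -0.092  0.004]
jar [0.77  0.016 0.071]
mount [0.378 0.069 0.03 ]
box [ 0.303 -0.357  0.003]
[... 521 characters left out ...]
 0.128 0.046] max [0.489 0.159 0.064] med [0.4754 0.1417 0.0584] mid [0.4746 0.1436 0.0551]
top door 303 min [ 0.582 -0.043  0.091] max [0.72  0.092 0.112] med [0.6495 0.0233 0.1067] mid [0.651  0.0243 0.1018]
scene brass 120 min [0.616 0.18  0.095] max [0.641 0.204 0.109] med [0.6313 0.192  0.1043] mid [0.6287 0.192  0.102 ]
scene pad 312 min [ 0.399 -0.231 -0.005] max [ 0.45  -0.14   0.005] med [ 0.4297 -0.1851 -0.    ] mid [ 4.243e-01 -1.854e-01 -2.000e-04]
scene key 117 min [0.451 0.127 0.045] max [0.487 0.156 0.062] med [0.4747 0.1422 0.0566] mid [0.4694 0.1414 0.0535]
scene door 334 min [ 0.582 -0.045  0.089] max [0.719 0.088 0.109] med [0.6556 0.0267 0.1051] mid [0.6505 0.0217 0.099 ]
```

```bash
cat > go.py <<'E'
import sys
from h import *
# args: x,y,z,yawdeg ... ; all increments relative to present pose (tool pointing down)
s=env.read_state(); p=s['eef_pos']; Rm=R.from_quat(s['orientation'])
print('t',round(float(s['time_s']),2),'at',np.round(p,4),'yaw',np.degrees(np.arctan2(*Rm.as_matrix()[1::-1,0])).round(2),'w',round(float(s['width']),3),'F',np.round(s['contact_force'],1),'j',np.round(s['joints'],2))
for a in sys.argv[1:]:
    x,y,z,yaw=map(float,a.split(','))
    T=R.from_euler('zx',[yaw,180],degrees=True) if False else R.from_matrix(np.array([[np.cos(np.radians(yaw)),np.sin(np.radians(yaw)),0],[np.sin(np.radians(yaw)),-np.cos(np.radians(yaw)),0],[0,0,-1]]))
    print(a,'travel',(Rm.inv().apply(np.array([x,y,z])-p)).round(4).tolist(),'rot',(Rm.inv()*T).as_rotvec(degrees=True).round(2).tolist())
E
python3 go.py 0.6,0.19,0.28,180
```

```text
t 0.15 at [0.2269 0.6086 0.226 ] yaw 159.56 w 1.0 F [0.2 0.4 0.4] j [-1.31  0.4   0.05  1.54 -0.02  1.21 -0.05]
0.6,0.19,0.28,180 travel [-0.4958, -0.262, -0.0535] rot [-0.08, -0.01, -20.44]
```

send_rows(increments=[{"grip":0,"travel":[-0.248,-0.131,-0.053],"rotation":[0,0,-10]},{"grip":0,"travel":[-0.248,-0.131,-0.053],"rotation":[0,0,-10]},{"grip":0,"travel":[-0.248,-0.131,-0.053],"rotation":[0,0,-10]},{"grip":0,"travel":[-0.496,-0.262,-0.053],"rotation":[0,0,-20.4]},{"grip":0,"travel":[-0.496,-0.262,-0.053],"rotation":[0,0,-20.4]},{"grip":0,"travel":[-0.496,-0.262,-0.053],"rotation":[0,0,-20.4]},{"grip":0,"travel":[-0.496,-0.262,-0.053],"rotation":[0,0,-20.4]},{"grip":0,"travel":[-0.496,-0.262,-0.053],"rotation":[0,0,-20.4]},{"grip":0,"travel":[-0.496,-0.262,-0.053],"rotation":[0,0,-20.4]},{"grip":0,"travel":[-0.496,-0.262,-0.053],"rotation":[0,0,-20.4]},{"grip":0,"travel":[-0.496,-0.262,-0.053],"rotation":[0,0,-20.4]},{"grip":0,"travel":[-0.496,-0.262,-0.053],"rotation":[0,0,-20.4]}])

```text
time_s: 1.15
eef_pos: [0.5576, 0.2374, 0.2754]
orientation: [0.0, 1.0, 0.0, -0.0]
contact_force: [0.8, 0.5, -0.8]
width: 1.0
grip_force: 0.0
```

send_rows(increments=[{"grip":0,"travel":[0,0,0],"rotation":[0,0,0]},{"grip":0,"travel":[0,0,0],"rotation":[0,0,0]},{"grip":0,"travel":[0,0,0],"rotation":[0,0,0]}])

```text
time_s: 1.4
eef_pos: [0.5563, 0.2395, 0.2749]
orientation: [0.0, 1.0, 0.0, -0.001]
contact_force: [-0.5, 1.1, 0.3]
width: 1.0
grip_force: 0.0
```

```bash
python3 - <<'E'
from h import *
from scipy.optimize import least_squares
c=cap('wrist'); save(c,'w1.png'); w=cloud(c); np.savez('w1.npz',**{k:v for k,v in c.items() if k!='s'})
hsv=cv2.cvtColor(c['image'],cv2.COLOR_RGB2HSV);H,S,V=[hsv[...,i].astype(int) for i in range(3)]
X,Y,Z=[w[...,i] for i in range(3)]
def circ(P,r=None):
    f=lambda q:np.hypot(P[:,0]-q[0],P[:,1]-q[1])-(q[2] if r is None else r)
    return least_squares(f,np.r_[P.mean(0)[:2],.03],loss='soft_l1',f_scale=.001).x.round(4)
def hull(m): 
    k,l,s,_=cv2.connectedComponentsWithStats(m.astype(np.uint8)); i=1+np.argmax(s[1:,4]); mm=(l==i).astype(np.uint8)
    e=mm-cv2.erode(mm,np.ones((3,3))); return w[e>0],w[mm>0]
e,P=hull((H>12)&(H<28)&(S>100)&(Z>.1)&(Z<.112)); print('knob',circ(e),np.median(P[:,2]),len(P))
e,P=hull((abs(Z-.045)<.006)&(S<60)&(np.hypot(X-.63,Y-.19)<.08)); print('pan',np.median(P[:,2]),len(P),P.min(0),P.max(0))
e=e[np.hypot(e[:,0]-.63,e[:,1]-.192)>.045];print(circ(e),circ(e,.056))
try:
    e,P=hull((H>45)&(H<80)&(S>100)&(Z>.035)&(Z<.07)&(Y<.2)); print('key',circ(e),np.median(P[:,2]),len(P))
except Exception as x: print(x)
m=(Z>.108)&(Z<.118)&(S<60); P=w[m]; 
for nm,mm in dict(far=(abs(P[:,0]-.725)<.012),near=abs(P[:,0]-.532)<.012,left=abs(P[:,1]-.291)<.012).items():
    q=P[mm]; print(nm,len(q),q.mean(0) if len(q) else '', np.polyfit(*((q[:,1],q[:,0]) if nm!='left' else (q[:,0],q[:,1])),1) if len(q)>20 else '')
E
python3 go.py 0.6288,0.192,0.20,180 0.6288,0.192,0.104,180
```

```text
knob [0.6268 0.1923 0.0119] 0.10511249750242918 332
pan 0.04451293349847252 3267 [0.57049195 0.13736302 0.03911106] [0.68211935 0.24821534 0.05026189]
[0.6258 0.1926 0.0547] [0.6261 0.1925 0.03  ]
key [0.4721 0.1399 0.0153] 0.05812910083665182 532
far 1122 [0.72317076 0.20611932 0.11151729] [0.01599043 0.71987483]
near 1619 [0.5285354  0.19919537 0.11193021] [0.03271957 0.52201782]
left 1366 [0.61782868 0.28980803 0.11185761] [-0.01631138  0.29988567]
t 1.45 at [0.5558 0.2406 0.2749] yaw -179.93 w 0.997 F [0.5 0.8 0.1] j [-0.66  0.29  0.23  1.59 -0.07  1.27  1.15]
0.6288,0.192,0.20,180 travel [-0.0731, -0.0487, 0.0747] rot [0.04, -0.08, 0.07]
0.6288,0.192,0.104,180 travel [-0.0732, -0.0488, 0.1707] rot [0.04, -0.08, 0.07]
```

View pics/w1.png

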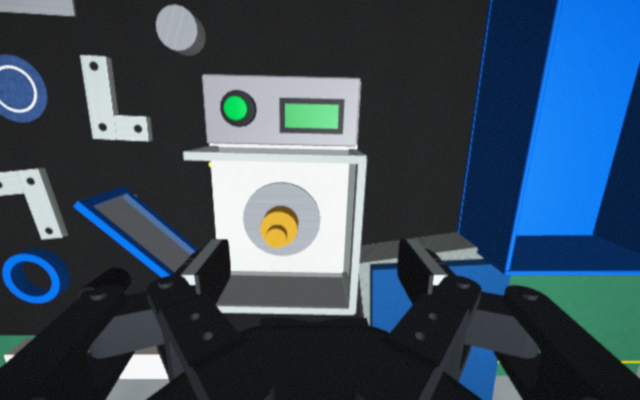

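Wrist view: knob at px (278,232), pan (281,218), key (235,107); console, plates and walls agree with the top view measurements. Now grasp the knob.

send_rows(increments=[{"grip":0,"travel":[-0.072,-0.0487,0.075],"rotation":[0,0,0]},{"grip":0,"travel":[-0.072,-0.0487,0.075],"rotation":[0,0,0]},{"grip":0,"travel":[-0.072,-0.0487,0.075],"rotation":[0,0,0]},{"grip":0,"travel":[-0.072,-0.0487,0.075],"rotation":[0,0,0]},{"grip":0,"travel":[-0.072,-0.0487,0.1],"rotation":[0,0,0]},{"grip":0,"travel":[-0.072,-0.0487,0.125],"rotation":[0,0,0]},{"grip":0,"travel":[-0.072,-0.0487,0.15],"rotation":[0,0,0]},{"grip":0,"travel":[-0.072,-0.0487,0.168],"rotation":[0,0,0]},{"grip":0,"travel":[-0.072,-0.0487,0.168],"rotation":[0,0,0]},{"grip":0,"travel":[-0.072,-0.0487,0.168],"rotation":[0,0,0]}])

```text
time_s: 2.28
eef_pos: [0.6272, 0.1925, 0.1069]
orientation: [-0.001, 1.0, 0.0, -0.001]
contact_force: [-0.2, -0.1, 0.3]
width: 1.0
grip_force: 0.0
```

send_rows(grip_force=60, increments=[{"grip":255,"travel":[0,0,0],"rotation":[0,0,0]},{"grip":255,"travel":[0,0,0],"rotation":[0,0,0]},{"grip":255,"travel":[0,0,0],"rotation":[0,0,0]},{"grip":255,"travel":[0,0,0],"rotation":[0,0,0]},{"grip":255,"travel":[0,0,0],"rotation":[0,0,0]},{"grip":255,"travel":[0,0,0],"rotation":[0,0,0]},{"grip":255,"travel":[0,0,0],"rotation":[0,0,0]},{"grip":255,"travel":[0,0,0],"rotation":[0,0,0]}])

```text
time_s: 2.95
eef_pos: [0.6288, 0.1904, 0.1074]
orientation: [0.0, 1.0, 0.0, 0.0]
contact_force: [0.1, -0.3, -0.0]
width: 0.0
grip_force: 0.0
```

```bash
python3 go.py 0.6288,0.192,0.104,180
```

```text
t 2.95 at [0.6288 0.1904 0.1074] yaw 179.95 w 0.0 F [ 0.1 -0.3 -0. ] j [-0.53  0.53  0.23  1.64 -0.14  0.99  1.32]
0.6288,0.192,0.104,180 travel [-0.0, 0.0016, 0.0034] rot [0.01, 0.0, -0.05]
```

Run:
```python
from h import *
c=cap('top'); save(c,'t2.png',(140,100,300,260)); w=cloud(c)
hsv=cv2.cvtColor(c['image'],cv2.COLOR_RGB2HSV);H,S,V=[hsv[...,i].astype(int) for i in range(3)]
for n in ['top','scene']:
    c=cap(n) if n!='top' else c; w=cloud(c); hsv=cv2.cvtColor(c['image'],cv2.COLOR_RGB2HSV);H,S,V=[hsv[...,i].astype(int) for i in range(3)]
    m=(H>12)&(H<28)&(S>120)&(w[...,0]>.45)&(w[...,1]>-.1)&(w[...,1]<.4)&(w[...,2]>.02)
    P=w[m];print(len(P)); 
    if len(P): print(P.min(0),P.max(0),np.median(P,0))
    if n=='scene': save(c,'s2.png',(300,150,520,370))
```

```text
310
[ 0.60435402 -0.01175747  0.03562828] [0.78769532 0.2256548  0.46487084] [0.62203497 0.17554589 0.07495031]
508
[ 0.59430568 -0.00926877  0.02747483] [0.80040262 0.21648062 0.12339136] [0.64334022 0.18803405 0.073477  ]
```

View pics/s2.png

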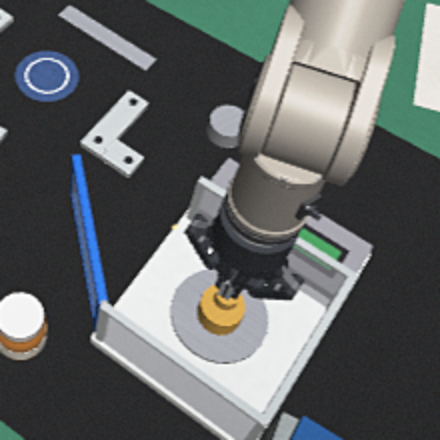

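View pics/t2.png

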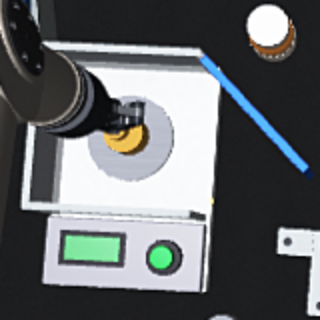

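Run:
```python
from h import *
c=cap('wrist'); save(c,'w2.png')
w=cloud(c); hsv=cv2.cvtColor(c['image'],cv2.COLOR_RGB2HSV);H,S,V=[hsv[...,i].astype(int) for i in range(3)]
m=(H>12)&(H<28)&(S>120)
P=w[m&(np.hypot(w[...,0]-.63,w[...,1]-.19)<.09)];print(len(P),P.min(0),P.max(0),np.median(P,0))
h=P[:,2]
for a in np.arange(.06,.13,.01): 
    q=P[(h>=a)&(h<a+.01)]; print(a.round(2),len(q),q.mean(0).round(4) if len(q) else '')
```

```text
3363 [0.60268868 0.16761064 0.04842249] [0.64446945 0.21638845 0.12456203] [0.61705334 0.1921521  0.07613919]
0.06 153 [0.6057 0.1914 0.0647]
0.07 2258 [0.6184 0.192  0.0757]
0.08 11 [0.6178 0.1885 0.0895]
0.09 191 [0.6169 0.1918 0.0951]
0.1 587 [0.6199 0.1929 0.1044]
0.11 33 [0.6203 0.1899 0.118 ]
0.12 7 [0.6215 0.192  0.1219]
0.13 0
```

View pics/w2.png

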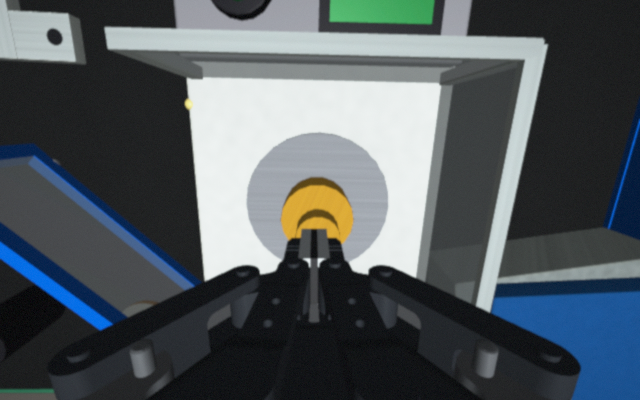

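Run:
```python
from h import *
c=cap('wrist'); w=cloud(c); s=c['s']; print(s['eef_pos'])
for v in range(215,300,6): print(v,w[v,305].round(3),w[v,317].round(3),w[v,325].round(3), c['image'][v,317])
```

```text
[0.62870223 0.19045464 0.10732169]
215 [0.617 0.185 0.094] [0.615 0.192 0.101] [0.615 0.197 0.099] [95 73 22]
221 [0.617 0.185 0.104] [0.616 0.192 0.106] [0.617 0.196 0.105] [217 167  52]
227 [0.621 0.185 0.104] [0.62  0.192 0.106] [0.62  0.196 0.106] [216 167  56]
233 [0.617 0.186 0.122] [0.618 0.192 0.121] [0.617 0.196 0.122] [58 60 61]
239 [0.617 0.186 0.129] [0.618 0.192 0.129] [0.618 0.196 0.128] [56 57 61]
245 [0.618 0.186 0.136] [0.618 0.192 0.135] [0.617 0.195 0.136] [49 53 53]
251 [0.617 0.186 0.142] [0.618 0.191 0.142] [0.617 0.195 0.142] [42 45 45]
257 [0.618 0.186 0.147] [0.617 0.191 0.148] [0.617 0.195 0.148] [60 63 65]
263 [0.616 0.187 0.156] [0.62  0.191 0.148] [0.617 0.194 0.154] [147 153 154]
269 [0.617 0.187 0.159] [0.622 0.191 0.149] [0.617 0.194 0.158] [59 60 62]
275 [0.616 0.187 0.164] [0.625 0.191 0.148] [0.617 0.194 0.163] [57 56 61]
281 [nan nan nan] [0.628 0.191 0.149] [0.617 0.194 0.167] [58 59 61]
287 [0.619 0.187 0.167] [0.631 0.191 0.149] [0.614 0.194 0.175] [57 59 61]
293 [0.626 0.187 0.16 ] [0.634 0.191 0.149] [0.616 0.194 0.175] [57 58 61]
299 [0.629 0.187 0.16 ] [0.637 0.191 0.149] [0.619 0.194 0.174] [57 58 60]
```

Fingers are shut above the knob (tip edge px (315,230), about z 0.118 in depth), so the real tips are higher than the text suggests; I'll probe the tip height by a light touch on the knob.

send_rows(increments=[{"grip":255,"travel":[0,0.002,0.002],"rotation":[0,0,0]},{"grip":255,"travel":[0,0.002,0.004],"rotation":[0,0,0]},{"grip":255,"travel":[0,0.002,0.006],"rotation":[0,0,0]},{"grip":255,"travel":[0,0.002,0.008],"rotation":[0,0,0]},{"grip":255,"travel":[0,0.002,0.008],"rotation":[0,0,0]}])

```text
time_s: 3.57
eef_pos: [0.6291, 0.1931, 0.1021]
orientation: [0.0, 1.0, 0.001, 0.0]
contact_force: [-5.5, -1.1, 14.6]
width: -0.0
grip_force: 6.9
```

send_rows(increments=[{"grip":255,"travel":[0,0,0.001],"rotation":[0,0,0]},{"grip":255,"travel":[0,0,0.002],"rotation":[0,0,0]}])

```text
time_s: 3.73
eef_pos: [0.6294, 0.1932, 0.102]
orientation: [0.0, 1.0, 0.001, 0.001]
contact_force: [-8.6, -1.1, 26.5]
width: 0.001
grip_force: 13.5
```

send_rows(increments=[{"grip":255,"travel":[0,0,0.001],"rotation":[0,0,0]},{"grip":255,"travel":[0,0,0.002],"rotation":[0,0,0]}])

```text
time_s: 3.9
eef_pos: [0.6299, 0.1932, 0.102]
orientation: [0.0, 1.0, 0.001, 0.001]
contact_force: [-11.8, -2.8, 35.2]
width: -0.001
grip_force: 17.8
```

send_rows(increments=[{"grip":255,"travel":[0.001,0,-0.03],"rotation":[0,0,0]},{"grip":0,"travel":[0.001,0,-0.03],"rotation":[0,0,0]},{"grip":0,"travel":[0.001,0,-0.03],"rotation":[0,0,0]},{"grip":0,"travel":[0.001,0,-0.03],"rotation":[0,0,0]},{"grip":0,"travel":[0.001,0,-0.03],"rotation":[0,0,0]},{"grip":0,"travel":[0.001,0,-0.03],"rotation":[0,0,0]},{"grip":0,"travel":[0.001,0,-0.03],"rotation":[0,0,0]}])

```text
time_s: 4.48
eef_pos: [0.6271, 0.1923, 0.1242]
orientation: [0.0, 1.0, -0.0, -0.001]
contact_force: [-0.5, 0.5, 0.4]
width: 0.846
grip_force: 0.0
```

```bash
python3 - <<'E'
from h import *
c=cap('wrist'); w=cloud(c); s=c['s']; print(s['eef_pos'],s['width'])
hsv=cv2.cvtColor(c['image'],cv2.COLOR_RGB2HSV);H,S,V=[hsv[...,i].astype(int) for i in range(3)]
m=(H>12)&(H<28)&(S>120)&(np.hypot(w[...,0]-.63,w[...,1]-.19)<.09)
for a,b in((.07,.08),(.1,.11)):
    q=w[m&(w[...,2]>a)&(w[...,2]<b)]; print(a,len(q),q.min(0).round(4),q.max(0).round(4))
# finger tips in tool frame
Rm=R.from_quat(s['orientation']).as_matrix(); t=(w-s['eef_pos'])@Rm
k=(c['range_z']>0)&(c['range_z']<.24)&(V<120)
q=t[k]; 
for sg in(1,-1):
    g=q[(q[:,1]*sg>.02)&(q[:,1]*sg<.075)]; print(sg,np.percentile(g[:,2],[99,99.9,100]).round(4)); g=g[g[:,2]>np.percentile(g[:,2],98)]; print(g.mean(0).round(4),g.min(0).round(4),g.max(0).round(4))
E
python3 go.py 0.628,0.192,0.074,180
```

```text
[0.62711703 0.19227843 0.12416014] 0.845595479508872
0.07 1951 [0.6027 0.1676 0.07  ] [0.6473 0.2165 0.0794]
0.1 1218 [0.6144 0.1792 0.1   ] [0.6397 0.2049 0.1078]
1 [0.0868 0.0878 0.0885]
[0.1263 0.048  0.0869] [0.1222 0.02   0.0863] [0.1307 0.0749 0.0885]
-1 [0.0778 0.0845 0.0863]
[ 0.1377 -0.0454  0.0792] [ 0.0103 -0.0724  0.0766] [ 0.1509 -0.0225  0.0863]
t 4.53 at [0.6273 0.1923 0.1244] yaw 179.96 w 0.927 F [ 0.5 -0.2 -0.1] j [-0.53  0.51  0.23  1.63 -0.13  1.02  1.31]
0.628,0.192,0.074,180 travel [-0.0008, -0.0003, 0.0504] rot [-0.03, -0.08, -0.04]
```

send_rows(increments=[{"grip":0,"travel":[0,0,0.015],"rotation":[0,0,0]},{"grip":0,"travel":[0,0,0.03],"rotation":[0,0,0]},{"grip":0,"travel":[0,0,0.042],"rotation":[0,0,0]},{"grip":0,"travel":[0,0,0.049],"rotation":[0,0,0]},{"grip":0,"travel":[0,0,0.049],"rotation":[0,0,0]},{"grip":255,"travel":[0,0,0.049],"rotation":[0,0,0]},{"grip":255,"travel":[0,0,0.049],"rotation":[0,0,0]},{"grip":255,"travel":[0,0,0.049],"rotation":[0,0,0]},{"grip":255,"travel":[0,0,0.049],"rotation":[0,0,0]},{"grip":255,"travel":[0,0,0.049],"rotation":[0,0,0]},{"grip":255,"travel":[0,0,0.049],"rotation":[0,0,0]},{"grip":255,"travel":[0,0,0.049],"rotation":[0,0,0]}])

```text
time_s: 5.53
eef_pos: [0.6284, 0.1926, 0.0773]
orientation: [0.0, 1.0, 0.0, 0.001]
contact_force: [-0.0, -0.7, 4.6]
width: 0.275
grip_force: 58.9
```

```bash
python3 go.py 0.627,0.192,0.19,180 0.444,-0.184,0.19,180 0.444,-0.184,0.035,180
```

```text
t 5.53 at [0.6284 0.1926 0.0773] yaw 179.96 w 0.275 F [-0.  -0.7  4.6] j [-0.52  0.56  0.22  1.67 -0.15  0.93  1.32]
0.627,0.192,0.19,180 travel [0.0012, -0.0005, -0.1127] rot [0.03, 0.09, -0.04]
0.444,-0.184,0.19,180 travel [0.1839, -0.3767, -0.1132] rot [0.03, 0.09, -0.04]
0.444,-0.184,0.035,180 travel [0.1842, -0.3768, 0.0418] rot [0.03, 0.09, -0.04]
```

send_rows(increments=[{"grip":255,"travel":[0,0,-0.03],"rotation":[0,0,0]},{"grip":255,"travel":[0,0,-0.07],"rotation":[0,0,0]},{"grip":255,"travel":[0,0,-0.11],"rotation":[0,0,0]},{"grip":255,"travel":[0,0,-0.113],"rotation":[0,0,0]},{"grip":255,"travel":[0.018,-0.037,-0.113],"rotation":[0,0,0]},{"grip":255,"travel":[0.036,-0.074,-0.113],"rotation":[0,0,0]},{"grip":255,"travel":[0.054,-0.111,-0.113],"rotation":[0,0,0]},{"grip":255,"travel":[0.072,-0.148,-0.113],"rotation":[0,0,0]},{"grip":255,"travel":[0.09,-0.185,-0.113],"rotation":[0,0,0]},{"grip":255,"travel":[0.108,-0.222,-0.113],"rotation":[0,0,0]},{"grip":255,"travel":[0.126,-0.259,-0.113],"rotation":[0,0,0]},{"grip":255,"travel":[0.144,-0.296,-0.113],"rotation":[0,0,0]}])

```text
time_s: 6.53
eef_pos: [0.4813, -0.1048, 0.1883]
orientation: [0.0, 1.0, 0.0, -0.001]
contact_force: [0.4, -1.1, -3.1]
width: 0.281
grip_force: 59.9
```

send_rows(increments=[{"grip":255,"travel":[0.018,-0.037,0],"rotation":[0,0,0]},{"grip":255,"travel":[0.039,-0.08,0.02],"rotation":[0,0,0]},{"grip":255,"travel":[0.039,-0.08,0.05],"rotation":[0,0,0]},{"grip":255,"travel":[0.039,-0.08,0.08],"rotation":[0,0,0]},{"grip":255,"travel":[0.039,-0.08,0.11],"rotation":[0,0,0]},{"grip":255,"travel":[0.039,-0.08,0.13],"rotation":[0,0,0]},{"grip":255,"travel":[0.039,-0.08,0.14],"rotation":[0,0,0]},{"grip":255,"travel":[0.039,-0.08,0.14],"rotation":[0,0,0]}])

```text
time_s: 7.2
eef_pos: [0.4419, -0.1825, 0.0468]
orientation: [0.0, 1.0, 0.001, -0.003]
contact_force: [0.2, 0.2, -2.9]
width: 0.283
grip_force: 60.0
```

```bash
python3 go.py 0.4455,-0.184,0.033,180
```

```text
t 7.2 at [ 0.4419 -0.1825  0.0468] yaw 179.96 w 0.283 F [ 0.2  0.2 -2.9] j [-0.04  0.36  0.41  2.12 -0.21  0.72  2.07]
0.4455,-0.184,0.033,180 travel [-0.0037, -0.0015, 0.0138] rot [0.08, -0.35, -0.04]
```

send_rows(increments=[{"grip":255,"travel":[-0.003,-0.001,0.006],"rotation":[0,0,0]},{"grip":255,"travel":[-0.003,-0.001,0.011],"rotation":[0,0,0]},{"grip":255,"travel":[-0.003,-0.001,0.013],"rotation":[0,0,0]},{"grip":255,"travel":[-0.003,-0.001,0.014],"rotation":[0,0,0]},{"grip":255,"travel":[-0.003,-0.001,0.014],"rotation":[0,0,0]}])

```text
time_s: 7.62
eef_pos: [0.4478, -0.1844, 0.0357]
orientation: [0.0, 1.0, 0.0, 0.0]
contact_force: [-0.5, -0.7, -3.7]
width: 0.281
grip_force: 60.0
```

send_rows(increments=[{"grip":200,"travel":[0,0,0],"rotation":[0,0,0]},{"grip":100,"travel":[0,0,0],"rotation":[0,0,0]},{"grip":0,"travel":[0,0,0],"rotation":[0,0,0]},{"grip":0,"travel":[0,0,0],"rotation":[0,0,0]},{"grip":0,"travel":[0,0,0],"rotation":[0,0,0]},{"grip":0,"travel":[0,0,0],"rotation":[0,0,0]},{"grip":0,"travel":[0,0,0],"rotation":[0,0,0]},{"grip":0,"travel":[0,0,-0.04],"rotation":[0,0,0]},{"grip":0,"travel":[0,0,-0.08],"rotation":[0,0,0]},{"grip":0,"travel":[0,0,-0.12],"rotation":[0,0,0]},{"grip":0,"travel":[0,0,-0.15],"rotation":[0,0,0]},{"grip":0,"travel":[0,0,-0.15],"rotation":[0,0,0]}])

```text
time_s: 8.62
eef_pos: [0.4518, -0.1861, 0.1917]
orientation: [0.0, 1.0, -0.001, 0.006]
contact_force: [-0.2, -0.4, -0.7]
width: 1.003
grip_force: 0.0
```

```bash
cat > wt.py <<'E'
from h import *
for n in ['top','scene']:
    c=cap(n); w=cloud(c); hsv=cv2.cvtColor(c['image'],cv2.COLOR_RGB2HSV);H,S,V=[hsv[...,i].astype(int) for i in range(3)]
    X,Y,Z=[w[...,i] for i in range(3)]
    m=(H>12)&(H<28)&(S>100)&(X>.3)&(X<.6)&(Y>-.3)&(Y<-.08)
    for a,b in((.02,.04),(.045,.07)):
        q=w[m&(Z>a)&(Z<b)]; print(n,a,len(q),q.min(0).round(4) if len(q) else '',q.max(0).round(4) if len(q) else '')
    m=(H>95)&(H<125)&(S>60)&(Z<.008)&(X>.38)&(X<.52)&(Y>-.25)&(Y<-.12)
    q=w[m]; print('pad',len(q),np.percentile(q,[1,99],axis=0).round(4).tolist())
E
python3 wt.py; python3 go.py
```

```text
top 0.02 0  
top 0.045 0  
pad 21 [[0.4655, -0.1596, -0.0029], [0.4844, -0.1425, 0.0051]]
scene 0.02 166 [ 0.4242 -0.2072  0.0203] [ 0.4741 -0.1594  0.0389]
scene 0.045 81 [ 0.4352 -0.1977  0.0454] [ 0.4619 -0.1725  0.0655]
pad 306 [[0.3968, -0.2294, -0.0047], [0.4891, -0.1404, 0.0039]]
t 8.72 at [ 0.4483 -0.1845  0.1865] yaw 179.97 w 1.005 F [-0.5  1.  -1.2] j [-0.12  0.15  0.47  1.98 -0.08  1.02  1.96]
```

```bash
python3 go.py 0.468,-0.060,0.05,177.6 0.468,-0.060,0.0,177.6
```

```text
t 8.72 at [ 0.4483 -0.1845  0.1865] yaw 179.97 w 1.005 F [-0.5  1.  -1.2] j [-0.12  0.15  0.47  1.98 -0.08  1.02  1.96]
0.468,-0.060,0.05,177.6 travel [-0.0192, 0.1245, 0.1366] rot [0.0, 0.19, 2.37]
0.468,-0.060,0.0,177.6 travel [-0.019, 0.1245, 0.1866] rot [0.0, 0.19, 2.37]
```

send_rows(increments=[{"grip":70,"travel":[-0.006,0.04,0],"rotation":[0,0,0]},{"grip":70,"travel":[-0.012,0.08,0],"rotation":[0,0,2.4]},{"grip":70,"travel":[-0.019,0.1245,0.01],"rotation":[0,0,2.4]},{"grip":70,"travel":[-0.019,0.1245,0.04],"rotation":[0,0,2.4]},{"grip":70,"travel":[-0.019,0.1245,0.08],"rotation":[0,0,2.4]},{"grip":70,"travel":[-0.019,0.1245,0.12],"rotation":[0,0,2.4]},{"grip":70,"travel":[-0.019,0.1245,0.15],"rotation":[0,0,2.4]},{"grip":70,"travel":[-0.019,0.1245,0.17],"rotation":[0,0,2.4]},{"grip":70,"travel":[-0.019,0.1245,0.18],"rotation":[0,0,2.4]},{"grip":70,"travel":[-0.019,0.1245,0.185],"rotation":[0,0,2.4]},{"grip":70,"travel":[-0.019,0.1245,0.185],"rotation":[0,0,2.4]}])

```text
time_s: 9.63
eef_pos: [0.4655, -0.06, -0.0008]
orientation: [0.021, 1.0, -0.0, -0.001]
contact_force: [0.3, 0.8, 0.4]
width: 0.727
grip_force: 0.0
```

send_rows(increments=[{"grip":70,"travel":[0,0,0.002],"rotation":[0,0,0]},{"grip":70,"travel":[0,0,0.004],"rotation":[0,0,0]},{"grip":70,"travel":[0,0,0.005],"rotation":[0,0,0]}])

```text
time_s: 9.88
eef_pos: [0.4675, -0.0599, -0.0038]
orientation: [0.021, 1.0, 0.0, 0.001]
contact_force: [0.7, -0.2, -0.2]
width: 0.728
grip_force: 0.0
```

```bash
python3 go.py 0.468,-0.060,0.0,177.6
python3 - <<'E'
from h import *
c=cap('wrist'); save(c,'w3.png'); s=c['s'];w=cloud(c);m=(w[...,2]>.006)&(w[...,2]<.018)&(c['image'].min(-1)>120)&(abs(w[...,0]-.46)<.1)&(abs(w[...,1]+.05)<.08); print(m.sum(),fitL(w[m][:,:2]),np.median(w[m],0))
E
```

```text
t 9.88 at [ 0.4675 -0.0599 -0.0038] yaw 177.56 w 0.728 F [ 0.7 -0.2 -0.2] j [-0.22  0.43  0.3   2.16 -0.22  0.58  1.78]
0.468,-0.060,0.0,177.6 travel [-0.0005, -0.0001, -0.0038] rot [0.02, 0.13, -0.04]
14055 (array([ 0.45141209, -0.0641599 , -0.25420555]), np.float64(1.4963483502401093e-05)) [ 0.45472392 -0.05751571  0.01141941]
```

View pics/w3.png

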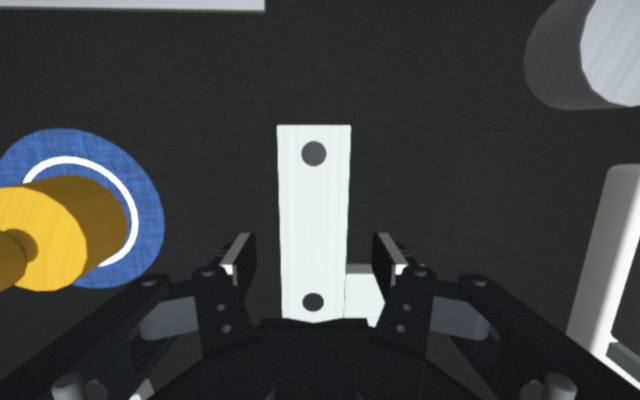

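Wrist view: plate C lies between the pads (edges px 278–350), short arm at (365,290) clear of the right pad (385,240).

send_rows(grip_force=60, increments=[{"grip":70,"travel":[0,0,0.0015],"rotation":[0,0,0]},{"grip":70,"travel":[0,0,0.003],"rotation":[0,0,0]},{"grip":255,"travel":[0,0,0.003],"rotation":[0,0,0]},{"grip":255,"travel":[0,0,0.003],"rotation":[0,0,0]},{"grip":255,"travel":[0,0,0.003],"rotation":[0,0,0]},{"grip":255,"travel":[0,0,0.003],"rotation":[0,0,0]},{"grip":255,"travel":[0,0,0.003],"rotation":[0,0,0]}])

```text
time_s: 10.52
eef_pos: [0.4687, -0.0603, -0.005]
orientation: [0.022, 1.0, 0.0, 0.002]
contact_force: [-3.5, 0.3, 23.5]
width: 0.38
grip_force: 70.3
```

```bash
python3 go.py 0.4675,-0.06,0.12,180 0.6338,0.1925,0.12,180 0.6338,0.1925,0.05,180
```

```text
t 10.52 at [ 0.4687 -0.0603 -0.005 ] yaw 177.53 w 0.38 F [-3.5  0.3 23.5] j [-0.21  0.43  0.3   2.16 -0.23  0.58  1.78]
0.4675,-0.06,0.12,180 travel [0.0008, 0.0004, -0.125] rot [0.05, 0.21, -2.47]
0.6338,0.1925,0.12,180 travel [-0.1545, 0.2598, -0.1242] rot [0.05, 0.21, -2.47]
0.6338,0.1925,0.05,180 travel [-0.1542, 0.2597, -0.0542] rot [0.05, 0.21, -2.47]
```

send_rows(increments=[{"grip":255,"travel":[0,0,-0.02],"rotation":[0,0,0]},{"grip":255,"travel":[0,0,-0.06],"rotation":[0,0,0]},{"grip":255,"travel":[0,0,-0.1],"rotation":[0,0,0]},{"grip":255,"travel":[0,0,-0.14],"rotation":[0,0,0]},{"grip":255,"travel":[-0.02,0.032,-0.145],"rotation":[0,0,-2.5]},{"grip":255,"travel":[-0.04,0.065,-0.145],"rotation":[0,0,-2.5]},{"grip":255,"travel":[-0.06,0.098,-0.145],"rotation":[0,0,-2.5]},{"grip":255,"travel":[-0.08,0.131,-0.145],"rotation":[0,0,-2.5]},{"grip":255,"travel":[-0.1,0.164,-0.145],"rotation":[0,0,-2.5]},{"grip":255,"travel":[-0.12,0.197,-0.145],"rotation":[0,0,-2.5]},{"grip":255,"travel":[-0.14,0.23,-0.145],"rotation":[0,0,-2.5]},{"grip":255,"travel":[-0.155,0.26,-0.145],"rotation":[0,0,-2.5]}])

```text
time_s: 11.52
eef_pos: [0.6332, 0.1955, 0.1365]
orientation: [-0.001, 1.0, 0.0, -0.0]
contact_force: [0.4, -0.4, -1.1]
width: 0.374
grip_force: 62.7
```

send_rows(increments=[{"grip":255,"travel":[0,0,0],"rotation":[0,0,0]},{"grip":255,"travel":[0,0,0.03],"rotation":[0,0,0]},{"grip":255,"travel":[0,0,0.06],"rotation":[0,0,0]},{"grip":255,"travel":[0,0,0.08],"rotation":[0,0,0]},{"grip":255,"travel":[0,0,0.08],"rotation":[0,0,0]}])

```text
time_s: 11.93
eef_pos: [0.6275, 0.1918, 0.0515]
orientation: [-0.001, 1.0, -0.002, -0.006]
contact_force: [-1.1, -0.0, -2.4]
width: 0.375
grip_force: 62.7
```

```bash
python3 go.py 0.6343,0.1925,0.041,180
```

```text
t 11.93 at [0.6275 0.1918 0.0515] yaw -179.92 w 0.375 F [-1.1 -0.  -2.4] j [-0.53  0.6   0.24  1.67 -0.17  0.9   1.35]
0.6343,0.1925,0.041,180 travel [-0.0069, 0.0007, 0.0104] rot [-0.23, -0.63, 0.08]
```

send_rows(increments=[{"grip":255,"travel":[0,0,0],"rotation":[0,0,0]},{"grip":255,"travel":[0,0,0],"rotation":[0,0,0]},{"grip":255,"travel":[0,0,0],"rotation":[0,0,0]},{"grip":255,"travel":[0,0,0],"rotation":[0,0,0]}])

```text
time_s: 12.27
eef_pos: [0.6338, 0.1936, 0.0594]
orientation: [-0.0, 1.0, 0.001, 0.002]
contact_force: [-0.6, 0.2, -1.3]
width: 0.377
grip_force: 62.8
```

send_rows(increments=[{"grip":255,"travel":[0,-0.001,0.008],"rotation":[0,0,0]},{"grip":255,"travel":[0,-0.001,0.013],"rotation":[0,0,0]},{"grip":255,"travel":[0,-0.001,0.016],"rotation":[0,0,0]},{"grip":255,"travel":[0,-0.001,0.018],"rotation":[0,0,0]},{"grip":255,"travel":[0,-0.001,0.018],"rotation":[0,0,0]},{"grip":255,"travel":[0,-0.001,0.018],"rotation":[0,0,0]}])

```text
time_s: 12.77
eef_pos: [0.6325, 0.1922, 0.0401]
orientation: [-0.0, 1.0, 0.0, -0.0]
contact_force: [-3.4, -0.7, 6.1]
width: 0.378
grip_force: 64.0
```

send_rows(increments=[{"grip":160,"travel":[0,0,0],"rotation":[0,0,0]},{"grip":110,"travel":[0,0,0],"rotation":[0,0,0]},{"grip":60,"travel":[0,0,0],"rotation":[0,0,0]},{"grip":60,"travel":[0,0,0],"rotation":[0,0,0]},{"grip":60,"travel":[0,0,0],"rotation":[0,0,0]},{"grip":60,"travel":[0,0,-0.03],"rotation":[0,0,0]},{"grip":60,"travel":[0,0,-0.07],"rotation":[0,0,0]},{"grip":60,"travel":[0,0,-0.11],"rotation":[0,0,0]},{"grip":60,"travel":[0,0,-0.15],"rotation":[0,0,0]},{"grip":60,"travel":[0,0,-0.19],"rotation":[0,0,0]},{"grip":60,"travel":[0,0,-0.2],"rotation":[0,0,0]},{"grip":60,"travel":[0,0,-0.2],"rotation":[0,0,0]}])

```text
time_s: 13.77
eef_pos: [0.6353, 0.1928, 0.2445]
orientation: [-0.0, 1.0, 0.002, 0.005]
contact_force: [-0.5, 0.4, -0.4]
width: 0.765
grip_force: 0.0
```

send_rows(increments=[{"grip":60,"travel":[0,0,0],"rotation":[0,0,0]},{"grip":60,"travel":[0,0,0],"rotation":[0,0,0]},{"grip":60,"travel":[0,0,0],"rotation":[0,0,0]}])

```text
time_s: 14.02
eef_pos: [0.6312, 0.192, 0.2369]
orientation: [-0.001, 1.0, -0.001, -0.002]
contact_force: [-0.4, 0.1, -0.6]
width: 0.767
grip_force: 0.0
```

```bash
cat > pan.py <<'E'
from h import *
import sys
h=float(sys.argv[1])
c=cap(sys.argv[2] if len(sys.argv)>2 else 'wrist'); w=cloud(c); hh=w[...,2]; m=(abs(hh-h)<.006)&(np.hypot(w[...,0]-.626,w[...,1]-.1925)<.09)&(c['image'].min(-1)>60)
print(m.sum(),np.median(w[m],0).round(4)); q,f=fitL(w[m][:,:2]); print('plate',q.round(4),np.degrees(q[2]).round(1),'cost',f*1e6)
E
python3 pan.py 0.057; python3 go.py 0.6223,-0.1807,0.10,185.2
```

```text
3642 [0.6399 0.1979 0.0565]
plate [ 0.6219  0.1915 -0.0022] -0.1 cost 0.9624783142812942
t 14.07 at [0.6314 0.192  0.237 ] yaw -179.94 w 0.763 F [-1.1 -0.2 -0.4] j [-0.56  0.42  0.28  1.5  -0.12  1.24  1.31]
0.6223,-0.1807,0.10,185.2 travel [0.009, -0.3725, 0.1376] rot [-0.07, -0.21, -5.14]
```

send_rows(increments=[{"grip":60,"travel":[0.003,-0.041,0.005],"rotation":[0,0,0]},{"grip":60,"travel":[0.006,-0.082,0.01],"rotation":[0,0,0]},{"grip":60,"travel":[0.009,-0.123,0.015],"rotation":[0,0,-5.1]},{"grip":60,"travel":[0.012,-0.164,0.02],"rotation":[0,0,-5.1]},{"grip":60,"travel":[0.015,-0.205,0.025],"rotation":[0,0,-5.1]},{"grip":60,"travel":[0.018,-0.246,0.03],"rotation":[0,0,-5.1]},{"grip":60,"travel":[0.021,-0.285,0.04],"rotation":[0,0,-5.1]},{"grip":60,"travel":[0.024,-0.322,0.055],"rotation":[0,0,-5.1]},{"grip":60,"travel":[0.025,-0.355,0.075],"rotation":[0,0,-5.1]},{"grip":60,"travel":[0.025,-0.3734,0.105],"rotation":[0,0,-5.1]},{"grip":60,"travel":[0.025,-0.3734,0.14],"rotation":[0,0,-5.1]},{"grip":60,"travel":[0.025,-0.3734,0.17],"rotation":[0,0,-5.1]}])

```text
time_s: 15.07
eef_pos: [0.6061, -0.1836, 0.0666]
orientation: [-0.043, 0.999, -0.0, -0.001]
contact_force: [0.5, 1.2, -0.3]
width: 0.764
grip_force: 0.0
```

send_rows(increments=[{"grip":60,"travel":[0,0,0.01],"rotation":[0,0,0]},{"grip":60,"travel":[0,0,0.01],"rotation":[0,0,0]},{"grip":60,"travel":[0,0,0.01],"rotation":[0,0,0]},{"grip":60,"travel":[0,0,0.01],"rotation":[0,0,0]}])

```text
time_s: 15.4
eef_pos: [0.6095, -0.1813, 0.0612]
orientation: [-0.045, 0.999, -0.0, 0.002]
contact_force: [-0.3, -0.3, 0.6]
width: 0.763
grip_force: 0.0
```

```bash
python3 go.py 0.6063,-0.1814,-0.002,185.2
```

```text
t 15.4 at [ 0.6095 -0.1813  0.0612] yaw -174.8 w 0.763 F [-0.3 -0.3  0.6] j [-0.02  0.56  0.34  1.74 -0.23  0.88  2.07]
0.6063,-0.1814,-0.002,185.2 travel [0.0034, 0.0003, 0.0632] rot [-0.06, 0.18, -0.0]
```

send_rows(grip_force=60, increments=[{"grip":60,"travel":[0.002,0,0.02],"rotation":[0,0,0]},{"grip":60,"travel":[0.002,0,0.04],"rotation":[0,0,0]},{"grip":60,"travel":[0.002,0,0.055],"rotation":[0,0,0]},{"grip":60,"travel":[0.002,0,0.062],"rotation":[0,0,0]},{"grip":60,"travel":[0.002,0,0.062],"rotation":[0,0,0]},{"grip":60,"travel":[0.002,0,0.062],"rotation":[0,0,0]},{"grip":60,"travel":[0.002,0,0.062],"rotation":[0,0,0]},{"grip":255,"travel":[0.002,0,0.062],"rotation":[0,0,0]},{"grip":255,"travel":[0.002,0,0.062],"rotation":[0,0,0]},{"grip":255,"travel":[0.002,0,0.062],"rotation":[0,0,0]},{"grip":255,"travel":[0.002,0,0.062],"rotation":[0,0,0]},{"grip":255,"travel":[0.002,0,0.062],"rotation":[0,0,0]}])

```text
time_s: 16.4
eef_pos: [0.6067, -0.1816, -0.0014]
orientation: [-0.045, 0.999, -0.0, 0.001]
contact_force: [-1.3, 1.1, 5.8]
width: 0.374
grip_force: 60.2
```

```bash
python3 go.py 0.6063,-0.1814,0.16,180  0.618,0.1915,0.16,180
```

```text
t 16.4 at [ 0.6067 -0.1816 -0.0014] yaw -174.84 w 0.374 F [-1.3  1.1  5.8] j [-0.    0.64  0.31  1.77 -0.26  0.77  2.1 ]
0.6063,-0.1814,0.16,180 travel [0.0001, 0.0002, -0.1614] rot [-0.01, 0.09, 5.16]
0.618,0.1915,0.16,180 travel [-0.0451, 0.3706, -0.1615] rot [-0.01, 0.09, 5.16]
```

send_rows(increments=[{"grip":255,"travel":[0,0,-0.02],"rotation":[0,0,0]},{"grip":255,"travel":[0,0,-0.06],"rotation":[0,0,0]},{"grip":255,"travel":[0,0,-0.1],"rotation":[0,0,0]},{"grip":255,"travel":[0,0,-0.14],"rotation":[0,0,0]},{"grip":255,"travel":[-0.004,0.037,-0.16],"rotation":[0,0,0]},{"grip":255,"travel":[-0.009,0.075,-0.16],"rotation":[0,0,5.2]},{"grip":255,"travel":[-0.014,0.115,-0.16],"rotation":[0,0,5.2]},{"grip":255,"travel":[-0.019,0.155,-0.16],"rotation":[0,0,5.2]},{"grip":255,"travel":[-0.024,0.195,-0.16],"rotation":[0,0,5.2]},{"grip":255,"travel":[-0.029,0.235,-0.16],"rotation":[0,0,5.2]},{"grip":255,"travel":[-0.034,0.275,-0.16],"rotation":[0,0,5.2]},{"grip":255,"travel":[-0.039,0.315,-0.16],"rotation":[0,0,5.2]}])

```text
time_s: 17.4
eef_pos: [0.6156, 0.1378, 0.1569]
orientation: [0.0, 1.0, -0.0, -0.0]
contact_force: [0.2, -0.7, -1.5]
width: 0.378
grip_force: 60.3
```

send_rows(increments=[{"grip":255,"travel":[-0.001,0.03,0],"rotation":[0,0,0]},{"grip":255,"travel":[-0.001,0.055,0.02],"rotation":[0,0,0]},{"grip":255,"travel":[-0.001,0.055,0.05],"rotation":[0,0,0]},{"grip":255,"travel":[-0.001,0.055,0.08],"rotation":[0,0,0]},{"grip":255,"travel":[-0.001,0.055,0.08],"rotation":[0,0,0]},{"grip":255,"travel":[-0.001,0.055,0.08],"rotation":[0,0,0]},{"grip":255,"travel":[-0.001,0.055,0.08],"rotation":[0,0,0]},{"grip":255,"travel":[-0.001,0.055,0.08],"rotation":[0,0,0]}])

```text
time_s: 18.07
eef_pos: [0.6193, 0.1907, 0.0797]
orientation: [0.001, 1.0, 0.001, 0.002]
contact_force: [1.2, 0.0, -2.2]
width: 0.375
grip_force: 60.4
```

```bash
python3 go.py 0.618,0.1915,0.056,180
```

```text
t 18.07 at [0.6193 0.1907 0.0797] yaw 179.9 w 0.375 F [ 1.2  0.  -2.2] j [-0.57  0.55  0.28  1.69 -0.18  0.92  1.35]
0.618,0.1915,0.056,180 travel [0.0014, 0.0008, 0.0237] rot [0.08, 0.23, -0.1]
```

send_rows(increments=[{"grip":255,"travel":[0,0,0.01],"rotation":[0,0,0]},{"grip":255,"travel":[0,0,0.016],"rotation":[0,0,0]},{"grip":255,"travel":[0,0,0.02],"rotation":[0,0,0]},{"grip":255,"travel":[0,0,0.0225],"rotation":[0,0,0]},{"grip":255,"travel":[0,0,0.0235],"rotation":[0,0,0]},{"grip":255,"travel":[0,0,0.024],"rotation":[0,0,0]},{"grip":255,"travel":[0,0,0.024],"rotation":[0,0,0]}])

```text
time_s: 18.65
eef_pos: [0.617, 0.1908, 0.0556]
orientation: [0.0, 1.0, 0.0, -0.001]
contact_force: [-5.1, -0.8, 11.4]
width: 0.373
grip_force: 61.9
```

send_rows(increments=[{"grip":160,"travel":[0,0,0],"rotation":[0,0,0]},{"grip":110,"travel":[0,0,0],"rotation":[0,0,0]},{"grip":60,"travel":[0,0,0],"rotation":[0,0,0]},{"grip":60,"travel":[0,0,0],"rotation":[0,0,0]},{"grip":60,"travel":[0,0,0],"rotation":[0,0,0]},{"grip":60,"travel":[0,0,-0.03],"rotation":[0,0,0]},{"grip":60,"travel":[0,0,-0.07],"rotation":[0,0,0]},{"grip":60,"travel":[0,0,-0.11],"rotation":[0,0,0]},{"grip":60,"travel":[0,0,-0.15],"rotation":[0,0,0]},{"grip":60,"travel":[0,0,-0.18],"rotation":[0,0,0]},{"grip":60,"travel":[0,0,-0.18],"rotation":[0,0,0]},{"grip":60,"travel":[0,0,-0.18],"rotation":[0,0,0]}])

```text
time_s: 19.65
eef_pos: [0.6188, 0.1912, 0.2358]
orientation: [0.0, 1.0, 0.001, 0.002]
contact_force: [-0.9, -0.5, -0.9]
width: 0.768
grip_force: 0.0
```

send_rows(increments=[{"grip":60,"travel":[0,0,0],"rotation":[0,0,0]},{"grip":60,"travel":[0,0,0],"rotation":[0,0,0]}])

```text
time_s: 19.82
eef_pos: [0.6163, 0.1907, 0.2314]
orientation: [0.0, 1.0, -0.001, -0.002]
contact_force: [-0.2, -0.3, -0.1]
width: 0.762
grip_force: 0.0
```

```bash
python3 pan.py 0.069; python3 wt.py; python3 go.py 0.6083,-0.3691,0.2,195.1 0.6083,-0.3691,0.06,195.1
```

```text
3997 [0.5992 0.1825 0.0685]
plate [0.6227 0.1899 3.15  ] 180.5 cost 0.9858149808373367
top 0.02 202 [ 0.4256 -0.2063  0.0255] [ 0.4719 -0.1599  0.0364]
top 0.045 84 [ 0.4369 -0.194   0.0542] [ 0.4594 -0.1716  0.0652]
pad 560 [[0.4013, -0.2267, -0.0037], [0.4905, -0.1397, 0.005]]
scene 0.02 166 [ 0.4237 -0.2081  0.0203] [ 0.4743 -0.161   0.0379]
scene 0.045 82 [ 0.4374 -0.1982  0.0462] [ 0.4622 -0.1716  0.0642]
pad 304 [[0.3984, -0.2297, -0.0045], [0.4879, -0.1401, 0.0041]]
t 19.97 at [0.6167 0.1907 0.2317] yaw 179.96 w 0.766 F [-0.7 -0.4 -0.1] j [-0.6   0.4   0.31  1.55 -0.13  1.22  1.31]
0.6083,-0.3691,0.2,195.1 travel [0.0079, -0.5598, 0.0323] rot [-0.04, -0.16, -15.14]
0.6083,-0.3691,0.06,195.1 travel [0.0076, -0.5596, 0.1723] rot [-0.04, -0.16, -15.14]
```

send_rows(increments=[{"grip":60,"travel":[0,-0.041,0.0],"rotation":[0,0,0]},{"grip":60,"travel":[-0.001,-0.082,0.0],"rotation":[0,0,-5]},{"grip":60,"travel":[-0.001,-0.123,0.01],"rotation":[0,0,-10]},{"grip":60,"travel":[-0.002,-0.164,0.01],"rotation":[0,0,-15.1]},{"grip":60,"travel":[-0.002,-0.205,0.02],"rotation":[0,0,-15.1]},{"grip":60,"travel":[-0.003,-0.246,0.02],"rotation":[0,0,-15.1]},{"grip":60,"travel":[-0.003,-0.287,0.03],"rotation":[0,0,-15.1]},{"grip":60,"travel":[-0.004,-0.328,0.03],"rotation":[0,0,-15.1]},{"grip":60,"travel":[-0.005,-0.369,0.04],"rotation":[0,0,-15.1]},{"grip":60,"travel":[-0.006,-0.41,0.05],"rotation":[0,0,-15.1]},{"grip":60,"travel":[-0.007,-0.45,0.06],"rotation":[0,0,-15.1]},{"grip":60,"travel":[-0.007,-0.49,0.07],"rotation":[0,0,-15.1]}])

```text
time_s: 20.97
eef_pos: [0.6238, -0.3005, 0.1621]
orientation: [-0.131, 0.991, 0.0, -0.0]
contact_force: [-0.3, 0.4, 0.6]
width: 0.766
grip_force: 0.0
```

```bash
python3 go.py 0.6237,-0.3649,0.06,195.1
```

```text
t 20.97 at [ 0.6238 -0.3005  0.1621] yaw -164.92 w 0.766 F [-0.3  0.4  0.6] j [ 0.13  0.55  0.38  1.5  -0.22  1.13  2.39]
0.6237,-0.3649,0.06,195.1 travel [0.0168, -0.0622, 0.102] rot [0.05, -0.04, -0.02]
```

send_rows(increments=[{"grip":60,"travel":[0.008,-0.03,0.02],"rotation":[0,0,0]},{"grip":60,"travel":[0.017,-0.062,0.05],"rotation":[0,0,0]},{"grip":60,"travel":[0.017,-0.062,0.08],"rotation":[0,0,0]},{"grip":60,"travel":[0.017,-0.062,0.11],"rotation":[0,0,0]},{"grip":60,"travel":[0.017,-0.062,0.12],"rotation":[0,0,0]},{"grip":60,"travel":[0.017,-0.062,0.12],"rotation":[0,0,0]},{"grip":60,"travel":[0.017,-0.062,0.12],"rotation":[0,0,0]},{"grip":60,"travel":[0.017,-0.062,0.12],"rotation":[0,0,0]},{"grip":60,"travel":[0.017,-0.062,0.12],"rotation":[0,0,0]}])

```text
time_s: 21.72
eef_pos: [0.6256, -0.3637, 0.0461]
orientation: [-0.131, 0.991, -0.001, 0.002]
contact_force: [0.9, -0.3, -1.2]
width: 0.765
grip_force: 0.0
```

```bash
python3 go.py 0.6237,-0.3649,-0.002,195.1
```

```text
t 21.72 at [ 0.6256 -0.3637  0.0461] yaw -164.89 w 0.765 F [ 0.9 -0.3 -1.2] j [ 0.24  0.71  0.35  1.51 -0.28  0.97  2.5 ]
0.6237,-0.3649,-0.002,195.1 travel [0.0023, -0.0006, 0.0481] rot [-0.17, 0.19, 0.01]
```

send_rows(grip_force=60, increments=[{"grip":60,"travel":[0.001,0,0.02],"rotation":[0,0,0]},{"grip":60,"travel":[0.001,0,0.035],"rotation":[0,0,0]},{"grip":60,"travel":[0.001,0,0.043],"rotation":[0,0,0]},{"grip":60,"travel":[0.001,0,0.047],"rotation":[0,0,0]},{"grip":60,"travel":[0.001,0,0.047],"rotation":[0,0,0]},{"grip":60,"travel":[0.001,0,0.047],"rotation":[0,0,0]},{"grip":60,"travel":[0.001,0,0.047],"rotation":[0,0,0]},{"grip":255,"travel":[0.001,0,0.047],"rotation":[0,0,0]},{"grip":255,"travel":[0.001,0,0.047],"rotation":[0,0,0]},{"grip":255,"travel":[0.001,0,0.047],"rotation":[0,0,0]},{"grip":255,"travel":[0.001,0,0.047],"rotation":[0,0,0]},{"grip":255,"travel":[0.001,0,0.047],"rotation":[0,0,0]}])

```text
time_s: 22.72
eef_pos: [0.6234, -0.364, -0.0026]
orientation: [-0.131, 0.991, -0.001, 0.001]
contact_force: [0.1, -0.4, 4.4]
width: 0.374
grip_force: 62.2
```

```bash
python3 go.py 0.632,0.191,0.16,180
```

```text
t 22.72 at [ 0.6234 -0.364  -0.0026] yaw -164.94 w 0.374 F [ 0.1 -0.4  4.4] j [ 0.25  0.77  0.33  1.53 -0.3   0.89  2.52]
0.632,0.191,0.16,180 travel [-0.1526, 0.5335, -0.163] rot [-0.06, 0.08, 15.06]
```

send_rows(increments=[{"grip":255,"travel":[0,0,-0.02],"rotation":[0,0,0]},{"grip":255,"travel":[0,0,-0.06],"rotation":[0,0,0]},{"grip":255,"travel":[0,0,-0.1],"rotation":[0,0,0]},{"grip":255,"travel":[0,0,-0.14],"rotation":[0,0,0]},{"grip":255,"travel":[-0.011,0.0385,-0.165],"rotation":[0,0,0]},{"grip":255,"travel":[-0.022,0.077,-0.175],"rotation":[0,0,5]},{"grip":255,"travel":[-0.033,0.115,-0.175],"rotation":[0,0,10]},{"grip":255,"travel":[-0.044,0.154,-0.175],"rotation":[0,0,15.1]},{"grip":255,"travel":[-0.055,0.192,-0.175],"rotation":[0,0,15.1]},{"grip":255,"travel":[-0.066,0.231,-0.175],"rotation":[0,0,15.1]},{"grip":255,"travel":[-0.077,0.27,-0.175],"rotation":[0,0,15.1]},{"grip":255,"travel":[-0.088,0.308,-0.175],"rotation":[0,0,15.1]}])

```text
time_s: 23.72
eef_pos: [0.6267, -0.0406, 0.1706]
orientation: [0.0, 1.0, 0.0, -0.001]
contact_force: [0.7, 0.0, -1.5]
width: 0.376
grip_force: 61.5
```

```bash
python3 go.py 0.632,0.191,0.16,180
```

```text
t 23.72 at [ 0.6267 -0.0406  0.1706] yaw 179.99 w 0.376 F [ 0.7  0.  -1.5] j [-0.31  0.43  0.41  1.66 -0.19  1.09  1.73]
0.632,0.191,0.16,180 travel [-0.0053, 0.2316, 0.0108] rot [0.03, -0.09, -0.01]
```

send_rows(increments=[{"grip":255,"travel":[-0.001,0.04,0],"rotation":[0,0,0]},{"grip":255,"travel":[-0.002,0.08,0],"rotation":[0,0,0]},{"grip":255,"travel":[-0.003,0.12,0],"rotation":[0,0,0]},{"grip":255,"travel":[-0.004,0.16,0],"rotation":[0,0,0]},{"grip":255,"travel":[-0.005,0.2,0.0],"rotation":[0,0,0]},{"grip":255,"travel":[-0.005,0.2316,0.01],"rotation":[0,0,0]},{"grip":255,"travel":[-0.005,0.2316,0.04],"rotation":[0,0,0]},{"grip":255,"travel":[-0.005,0.2316,0.07],"rotation":[0,0,0]},{"grip":255,"travel":[-0.005,0.2316,0.08],"rotation":[0,0,0]},{"grip":255,"travel":[-0.005,0.2316,0.08],"rotation":[0,0,0]},{"grip":255,"travel":[-0.005,0.2316,0.08],"rotation":[0,0,0]},{"grip":255,"travel":[-0.005,0.2316,0.08],"rotation":[0,0,0]}])

```text
time_s: 24.72
eef_pos: [0.6344, 0.1879, 0.0933]
orientation: [0.001, 1.0, 0.0, 0.002]
contact_force: [0.8, 0.0, -1.0]
width: 0.381
grip_force: 61.5
```

```bash
python3 go.py 0.632,0.191,0.0664,180
```

```text
t 24.72 at [0.6344 0.1879 0.0933] yaw 179.88 w 0.381 F [ 0.8  0.  -1. ] j [-0.59  0.56  0.33  1.65 -0.21  0.97  1.39]
0.632,0.191,0.0664,180 travel [0.0025, 0.0031, 0.0269] rot [0.05, 0.17, -0.12]
```

send_rows(increments=[{"grip":255,"travel":[0.001,0.003,0.01],"rotation":[0,0,0]},{"grip":255,"travel":[0.001,0.003,0.018],"rotation":[0,0,0]},{"grip":255,"travel":[0.001,0.003,0.022],"rotation":[0,0,0]},{"grip":255,"travel":[0.001,0.003,0.0245],"rotation":[0,0,0]},{"grip":255,"travel":[0.001,0.003,0.026],"rotation":[0,0,0]},{"grip":255,"travel":[0.001,0.003,0.0265],"rotation":[0,0,0]},{"grip":255,"travel":[0.001,0.003,0.0265],"rotation":[0,0,0]}])

```text
time_s: 25.3
eef_pos: [0.6313, 0.1915, 0.0664]
orientation: [0.0, 1.0, 0.0, -0.001]
contact_force: [-4.6, -0.8, 7.4]
width: 0.38
grip_force: 62.5
```

send_rows(increments=[{"grip":160,"travel":[0,0,0],"rotation":[0,0,0]},{"grip":110,"travel":[0,0,0],"rotation":[0,0,0]},{"grip":60,"travel":[0,0,0],"rotation":[0,0,0]},{"grip":60,"travel":[0,0,0],"rotation":[0,0,0]},{"grip":60,"travel":[0,0,0],"rotation":[0,0,0]},{"grip":60,"travel":[0,0,-0.03],"rotation":[0,0,0]},{"grip":60,"travel":[0,0,-0.07],"rotation":[0,0,0]},{"grip":60,"travel":[0,0,-0.11],"rotation":[0,0,0]},{"grip":60,"travel":[0,0,-0.15],"rotation":[0,0,0]},{"grip":60,"travel":[0,0,-0.17],"rotation":[0,0,0]},{"grip":60,"travel":[0,0,-0.17],"rotation":[0,0,0]},{"grip":60,"travel":[0,0,-0.17],"rotation":[0,0,0]}])

```text
time_s: 26.3
eef_pos: [0.6329, 0.1916, 0.2366]
orientation: [0.0, 1.0, 0.001, 0.002]
contact_force: [-0.5, -1.0, -1.4]
width: 0.769
grip_force: 0.0
```

send_rows(increments=[{"grip":60,"travel":[0,0,0],"rotation":[0,0,0]},{"grip":60,"travel":[0,0,0],"rotation":[0,0,0]}])

```text
time_s: 26.47
eef_pos: [0.6308, 0.1913, 0.2329]
orientation: [0.0, 1.0, -0.001, -0.002]
contact_force: [1.0, -0.5, -0.7]
width: 0.766
grip_force: 0.0
```

```bash
python3 pan.py 0.081; python3 wt.py; python3 go.py 0.4414,-0.3030,0.20,176.8
```

```text
4299 [0.6409 0.1976 0.0805]
plate [0.6219 0.1909 0.0027] 0.2 cost 0.936120115027362
top 0.02 201 [ 0.4255 -0.2064  0.0252] [ 0.4719 -0.1599  0.0363]
top 0.045 84 [ 0.4368 -0.1943  0.0548] [ 0.4594 -0.1715  0.0643]
pad 559 [[0.4013, -0.2269, -0.0037], [0.4905, -0.1397, 0.0056]]
scene 0.02 162 [ 0.4217 -0.2088  0.0207] [ 0.4733 -0.1596  0.0354]
scene 0.045 83 [ 0.4342 -0.1988  0.0452] [ 0.4629 -0.1711  0.0647]
pad 303 [[0.3978, -0.2297, -0.0045], [0.488, -0.1405, 0.0047]]
t 26.62 at [0.6312 0.1913 0.2333] yaw 179.96 w 0.765 F [-1.1 -0.6 -0.1] j [-0.62  0.43  0.37  1.51 -0.16  1.23  1.34]
0.4414,-0.3030,0.20,176.8 travel [0.1894, -0.4944, 0.0343] rot [-0.06, -0.14, 3.16]
```

send_rows(increments=[{"grip":60,"travel":[0.0145,-0.038,0.0],"rotation":[0,0,0]},{"grip":60,"travel":[0.029,-0.076,0.0],"rotation":[0,0,3.2]},{"grip":60,"travel":[0.0435,-0.114,0.0],"rotation":[0,0,3.2]},{"grip":60,"travel":[0.058,-0.152,0.0],"rotation":[0,0,3.2]},{"grip":60,"travel":[0.0725,-0.19,0.01],"rotation":[0,0,3.2]},{"grip":60,"travel":[0.087,-0.228,0.02],"rotation":[0,0,3.2]},{"grip":60,"travel":[0.1015,-0.266,0.03],"rotation":[0,0,3.2]},{"grip":60,"travel":[0.116,-0.304,0.034],"rotation":[0,0,3.2]},{"grip":60,"travel":[0.1305,-0.342,0.034],"rotation":[0,0,3.2]},{"grip":60,"travel":[0.145,-0.38,0.034],"rotation":[0,0,3.2]},{"grip":60,"travel":[0.1595,-0.418,0.034],"rotation":[0,0,3.2]},{"grip":60,"travel":[0.174,-0.456,0.034],"rotation":[0,0,3.2]}])

```text
time_s: 27.62
eef_pos: [0.4563, -0.2659, 0.2005]
orientation: [0.028, 1.0, 0.0, -0.0]
contact_force: [0.9, -0.7, -0.4]
width: 0.764
grip_force: 0.0
```

send_rows(increments=[{"grip":60,"travel":[0.013,-0.04,0],"rotation":[0,0,0]},{"grip":60,"travel":[0.013,-0.04,0.035],"rotation":[0,0,0]},{"grip":60,"travel":[0.013,-0.04,0.07],"rotation":[0,0,0]},{"grip":60,"travel":[0.013,-0.04,0.105],"rotation":[0,0,0]},{"grip":60,"travel":[0.013,-0.04,0.14],"rotation":[0,0,0]},{"grip":60,"travel":[0.013,-0.04,0.14],"rotation":[0,0,0]},{"grip":60,"travel":[0.013,-0.04,0.14],"rotation":[0,0,0]},{"grip":60,"travel":[0.013,-0.04,0.14],"rotation":[0,0,0]},{"grip":60,"travel":[0.013,-0.04,0.14],"rotation":[0,0,0]}])

```text
time_s: 28.37
eef_pos: [0.4441, -0.3048, 0.0632]
orientation: [0.028, 1.0, -0.001, 0.002]
contact_force: [-0.1, -0.2, 0.5]
width: 0.763
grip_force: 0.0
```

```bash
python3 go.py 0.4414,-0.3030,-0.002,176.8
```

```text
t 28.37 at [ 0.4441 -0.3048  0.0632] yaw 176.76 w 0.763 F [-0.1 -0.2  0.5] j [ 0.08  0.44  0.55  1.98 -0.32  0.8   2.33]
0.4414,-0.3030,-0.002,176.8 travel [0.003, 0.0018, 0.0652] rot [-0.1, 0.23, -0.04]
```

send_rows(grip_force=60, increments=[{"grip":60,"travel":[0.002,0.002,0.025],"rotation":[0,0,0]},{"grip":60,"travel":[0.002,0.002,0.045],"rotation":[0,0,0]},{"grip":60,"travel":[0.002,0.002,0.058],"rotation":[0,0,0]},{"grip":60,"travel":[0.002,0.002,0.064],"rotation":[0,0,0]},{"grip":60,"travel":[0.002,0.002,0.064],"rotation":[0,0,0]},{"grip":60,"travel":[0.002,0.002,0.064],"rotation":[0,0,0]},{"grip":60,"travel":[0.002,0.002,0.064],"rotation":[0,0,0]},{"grip":255,"travel":[0.002,0.002,0.064],"rotation":[0,0,0]},{"grip":255,"travel":[0.002,0.002,0.064],"rotation":[0,0,0]},{"grip":255,"travel":[0.002,0.002,0.064],"rotation":[0,0,0]},{"grip":255,"travel":[0.002,0.002,0.064],"rotation":[0,0,0]},{"grip":255,"travel":[0.002,0.002,0.064],"rotation":[0,0,0]}])

```text
time_s: 29.37
eef_pos: [0.4411, -0.3021, -0.0021]
orientation: [0.028, 1.0, -0.0, 0.001]
contact_force: [-0.4, -0.5, 5.2]
width: 0.378
grip_force: 59.7
```

```bash
python3 go.py 0.616,0.191,0.175,180
```

```text
t 29.37 at [ 0.4411 -0.3021 -0.0021] yaw 176.75 w 0.378 F [-0.4 -0.5  5.2] j [ 0.13  0.54  0.49  2.02 -0.4   0.68  2.39]
0.616,0.191,0.175,180 travel [-0.1469, 0.5021, -0.1771] rot [-0.03, 0.09, -3.25]
```

send_rows(increments=[{"grip":255,"travel":[0,0,-0.02],"rotation":[0,0,0]},{"grip":255,"travel":[0,0,-0.06],"rotation":[0,0,0]},{"grip":255,"travel":[0,0,-0.1],"rotation":[0,0,0]},{"grip":255,"travel":[0,0,-0.14],"rotation":[0,0,0]},{"grip":255,"travel":[-0.0113,0.0386,-0.165],"rotation":[0,0,0]},{"grip":255,"travel":[-0.0226,0.0772,-0.177],"rotation":[0,0,-3.2]},{"grip":255,"travel":[-0.0339,0.1158,-0.177],"rotation":[0,0,-3.2]},{"grip":255,"travel":[-0.0452,0.1544,-0.177],"rotation":[0,0,-3.2]},{"grip":255,"travel":[-0.0565,0.193,-0.177],"rotation":[0,0,-3.2]},{"grip":255,"travel":[-0.0678,0.2316,-0.177],"rotation":[0,0,-3.2]},{"grip":255,"travel":[-0.0791,0.27,-0.177],"rotation":[0,0,-3.2]},{"grip":255,"travel":[-0.0904,0.309,-0.177],"rotation":[0,0,-3.2]}])

```text
time_s: 30.37
eef_pos: [0.5481, 0.0038, 0.174]
orientation: [0.0, 1.0, 0.0, -0.0]
contact_force: [0.4, -1.4, -1.3]
width: 0.381
grip_force: 60.6
```

```bash
python3 go.py 0.616,0.191,0.175,180
```

```text
t 30.37 at [0.5481 0.0038 0.174 ] yaw 179.96 w 0.381 F [ 0.4 -1.4 -1.3] j [-0.48  0.29  0.48  1.85 -0.15  1.03  1.63]
0.616,0.191,0.175,180 travel [-0.0678, 0.1872, -0.001] rot [0.02, -0.01, -0.04]
```

send_rows(increments=[{"grip":255,"travel":[-0.0136,0.0374,0],"rotation":[0,0,0]},{"grip":255,"travel":[-0.0272,0.075,0],"rotation":[0,0,0]},{"grip":255,"travel":[-0.041,0.112,0],"rotation":[0,0,0]},{"grip":255,"travel":[-0.0545,0.15,0],"rotation":[0,0,0]},{"grip":255,"travel":[-0.068,0.188,0.0],"rotation":[0,0,0]},{"grip":255,"travel":[-0.068,0.188,0.02],"rotation":[0,0,0]},{"grip":255,"travel":[-0.068,0.188,0.05],"rotation":[0,0,0]},{"grip":255,"travel":[-0.068,0.188,0.075],"rotation":[0,0,0]},{"grip":255,"travel":[-0.068,0.188,0.075],"rotation":[0,0,0]},{"grip":255,"travel":[-0.068,0.188,0.075],"rotation":[0,0,0]},{"grip":255,"travel":[-0.068,0.188,0.075],"rotation":[0,0,0]},{"grip":255,"travel":[-0.068,0.188,0.075],"rotation":[0,0,0]}])

```text
time_s: 31.37
eef_pos: [0.6179, 0.1899, 0.1012]
orientation: [0.001, 1.0, 0.001, 0.002]
contact_force: [1.0, -0.4, -1.1]
width: 0.374
grip_force: 60.6
```

```bash
python3 go.py 0.616,0.191,0.0787,180
```

```text
t 31.37 at [0.6179 0.1899 0.1012] yaw 179.93 w 0.374 F [ 1.  -0.4 -1.1] j [-0.64  0.53  0.38  1.68 -0.23  0.97  1.39]
0.616,0.191,0.0787,180 travel [0.002, 0.001, 0.0225] rot [0.08, 0.21, -0.07]
```

send_rows(increments=[{"grip":255,"travel":[0.001,0.001,0.01],"rotation":[0,0,0]},{"grip":255,"travel":[0.001,0.001,0.016],"rotation":[0,0,0]},{"grip":255,"travel":[0.001,0.001,0.019],"rotation":[0,0,0]},{"grip":255,"travel":[0.001,0.001,0.021],"rotation":[0,0,0]},{"grip":255,"travel":[0.001,0.001,0.022],"rotation":[0,0,0]},{"grip":255,"travel":[0.001,0.001,0.0225],"rotation":[0,0,0]},{"grip":255,"travel":[0.001,0.001,0.0225],"rotation":[0,0,0]}])

```text
time_s: 31.95
eef_pos: [0.6147, 0.191, 0.0789]
orientation: [0.0, 1.0, 0.001, -0.001]
contact_force: [-7.2, -0.3, 14.4]
width: 0.375
grip_force: 62.3
```

send_rows(increments=[{"grip":160,"travel":[0,0,0],"rotation":[0,0,0]},{"grip":110,"travel":[0,0,0],"rotation":[0,0,0]},{"grip":60,"travel":[0,0,0],"rotation":[0,0,0]},{"grip":60,"travel":[0,0,0],"rotation":[0,0,0]},{"grip":60,"travel":[0,0,0],"rotation":[0,0,0]},{"grip":60,"travel":[0,0,-0.03],"rotation":[0,0,0]},{"grip":60,"travel":[0,0,-0.07],"rotation":[0,0,0]},{"grip":60,"travel":[0,0,-0.11],"rotation":[0,0,0]},{"grip":60,"travel":[0,0,-0.15],"rotation":[0,0,0]},{"grip":60,"travel":[0,0,-0.16],"rotation":[0,0,0]},{"grip":60,"travel":[0,0,-0.16],"rotation":[0,0,0]},{"grip":60,"travel":[0,0,-0.16],"rotation":[0,0,0]}])

```text
time_s: 32.95
eef_pos: [0.6154, 0.1909, 0.2365]
orientation: [0.0, 1.0, 0.0, 0.0]
contact_force: [0.3, 0.6, -0.4]
width: 0.762
grip_force: 0.0
```

send_rows(increments=[{"grip":255,"travel":[0,0,0],"rotation":[0,0,0]},{"grip":255,"travel":[0,0,0],"rotation":[0,0,0]},{"grip":255,"travel":[0,0,0],"rotation":[0,0,0]},{"grip":255,"travel":[0,0,0],"rotation":[0,0,0]},{"grip":255,"travel":[0,0,0],"rotation":[0,0,0]}])

```text
time_s: 33.37
eef_pos: [0.615, 0.1907, 0.2356]
orientation: [0.0, 1.0, -0.0, -0.001]
contact_force: [0.0, -1.7, -0.2]
width: 0.051
grip_force: 0.0
```

```bash
python3 pan.py 0.093; python3 wt.py
python3 - <<'E'
from h import *
for n in ['top','scene']:
    c=cap(n); w=cloud(c); hsv=cv2.cvtColor(c['image'],cv2.COLOR_RGB2HSV);H,S,V=[hsv[...,i].astype(int) for i in range(3)]
    X,Y,Z=[w[...,i] for i in range(3)]
    m=(H>98)&(H<125)&(S>120)&(Z>.095)&(Z<.115)&(X>.5)&(X<.74)&(Y<.12)&(Y>-.1); P=w[m][:,:2]
    d=P-P.mean(0); u=np.linalg.svd(d,full_matrices=False)[2][0]; t=d@u; print(n,len(P),P[t.argmin()],P[t.argmax()],P.mean(0),np.degrees(np.arctan2(u[1],u[0])))
save(c,'s4.png')
E
python3 go.py
```

```text
4258 [0.5961 0.1821 0.0925]
plate [0.618  0.1906 3.2016] 183.4 cost 2.99622746881154
top 0.02 200 [ 0.4257 -0.2064  0.026 ] [ 0.4719 -0.1599  0.0373]
top 0.045 84 [ 0.4368 -0.1943  0.056 ] [ 0.4594 -0.1716  0.0639]
pad 556 [[0.4012, -0.227, -0.0034], [0.4903, -0.1397, 0.0052]]
scene 0.02 162 [ 0.4251 -0.2092  0.0204] [ 0.4753 -0.1601  0.0367]
scene 0.045 82 [ 0.4361 -0.1979  0.0452] [ 0.4622 -0.1711  0.0625]
pad 308 [[0.3952, -0.2297, -0.0043], [0.4896, -0.1405, 0.0043]]
top 305 [0.72226039 0.08732142] [ 0.58161085 -0.03854728] [0.650103   0.02359428] -135.7954876170469
scene 333 [ 0.58171364 -0.04390493] [0.72257633 0.08707388] [0.65374655 0.02580168] 44.14264935522599
t 33.62 at [0.6154 0.1908 0.2364] yaw 179.96 w -0.0 F [-0.3 -0.   0. ] j [-0.67  0.41  0.42  1.55 -0.17  1.22  1.34]
```

View pics/s4.png

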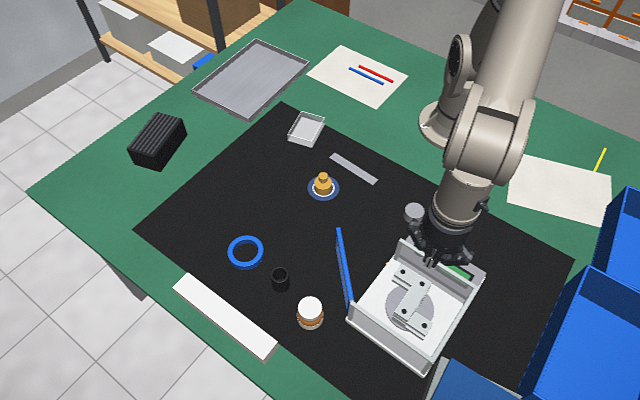

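Scene view: the four plates are stacked on the pan (px (410,300)), the weight stands on its pad (322,185), and the door is still open (345,265). Next the door.

```bash
cat > door.py <<'E'
from h import *
H=np.array([.7225,.0875]); b=-.016
def pos(a,n,r=.165):
    t=np.pi+b+a; d=np.array([np.cos(t),np.sin(t)]); nr=np.array([-d[1],d[0]])
    return H+r*d+n*nr
if __name__=='__main__':
    for a,n in((.77,.05),(.77,.025),(.6,.019),(.4,.019),(.2,.019),(.07,.019),(0,.019),(-.04,.019)): print(a,n,pos(a,n).round(4))
E
python3 door.py; python3 go.py 0.6345,-0.0635,0.236,180 0.6345,-0.0635,0.07,180
```

```text
0.77 0.05 [ 0.6365 -0.0619]
0.77 0.025 [ 0.6193 -0.0437]
0.6 0.019 [ 0.5953 -0.0193]
0.4 0.019 [0.5766 0.0081]
0.2 0.019 [0.5638 0.0386]
0.07 0.019 [0.5588 0.0596]
0 0.019 [0.5572 0.0711]
-0.04 0.019 [0.5567 0.0778]
t 33.62 at [0.6154 0.1908 0.2364] yaw 179.96 w -0.0 F [-0.3 -0.   0. ] j [-0.67  0.41  0.42  1.55 -0.17  1.22  1.34]
0.6345,-0.0635,0.236,180 travel [-0.0193, -0.2543, 0.0004] rot [0.01, 0.01, -0.04]
0.6345,-0.0635,0.07,180 travel [-0.0193, -0.2543, 0.1664] rot [0.01, 0.01, -0.04]
```

send_rows(increments=[{"grip":255,"travel":[-0.003,-0.04,0],"rotation":[0,0,0]},{"grip":255,"travel":[-0.006,-0.08,0],"rotation":[0,0,0]},{"grip":255,"travel":[-0.009,-0.12,0],"rotation":[0,0,0]},{"grip":255,"travel":[-0.012,-0.16,0],"rotation":[0,0,0]},{"grip":255,"travel":[-0.016,-0.2,0],"rotation":[0,0,0]},{"grip":255,"travel":[-0.02,-0.24,0],"rotation":[0,0,0]},{"grip":255,"travel":[-0.021,-0.253,0.01],"rotation":[0,0,0]},{"grip":255,"travel":[-0.021,-0.253,0.05],"rotation":[0,0,0]},{"grip":255,"travel":[-0.021,-0.253,0.09],"rotation":[0,0,0]},{"grip":255,"travel":[-0.021,-0.253,0.13],"rotation":[0,0,0]},{"grip":255,"travel":[-0.021,-0.253,0.16],"rotation":[0,0,0]},{"grip":255,"travel":[-0.021,-0.253,0.166],"rotation":[0,0,0]}])

```text
time_s: 34.62
eef_pos: [0.6317, -0.0613, 0.0646]
orientation: [0.0, 1.0, 0.0, -0.005]
contact_force: [-1.1, 0.6, -0.5]
width: 0.002
grip_force: 0.0
```

send_rows(increments=[{"grip":255,"travel":[0,0,0],"rotation":[0,0,0]},{"grip":255,"travel":[0,0,0],"rotation":[0,0,0]},{"grip":255,"travel":[0,0,0],"rotation":[0,0,0]},{"grip":255,"travel":[0,0,0],"rotation":[0,0,0]}])

```text
time_s: 34.95
eef_pos: [0.6382, -0.0625, 0.0732]
orientation: [0.0, 1.0, 0.0, 0.002]
contact_force: [0.5, -0.7, -0.0]
width: 0.001
grip_force: 0.0
```

```bash
python3 go.py 0.6193,-0.0437,0.07,180 0.5953,-0.0193,0.07,180 0.5766,0.0081,.07,180 0.5638,.0386,.07,180 .5588,.0596,.07,180 .5572,.0711,.07,180
```

```text
t 34.95 at [ 0.6382 -0.0625  0.0732] yaw 179.96 w 0.001 F [ 0.5 -0.7 -0. ] j [-0.28  0.57  0.43  1.72 -0.29  0.92  1.84]
0.6193,-0.0437,0.07,180 travel [0.019, 0.0188, 0.0031] rot [0.0, 0.28, -0.04]
0.5953,-0.0193,0.07,180 travel [0.043, 0.0431, 0.003] rot [0.0, 0.28, -0.04]
0.5766,0.0081,.07,180 travel [0.0617, 0.0705, 0.0029] rot [0.0, 0.28, -0.04]
0.5638,.0386,.07,180 travel [0.0745, 0.101, 0.0028] rot [0.0, 0.28, -0.04]
.5588,.0596,.07,180 travel [0.0795, 0.122, 0.0028] rot [0.0, 0.28, -0.04]
.5572,.0711,.07,180 travel [0.0811, 0.1335, 0.0028] rot [0.0, 0.28, -0.04]
```

send_rows(increments=[{"grip":255,"travel":[0.019,0.019,0.0],"rotation":[0,0,0]},{"grip":255,"travel":[0.031,0.031,0.0],"rotation":[0,0,0]},{"grip":255,"travel":[0.043,0.043,0.0],"rotation":[0,0,0]},{"grip":255,"travel":[0.053,0.057,0.0],"rotation":[0,0,0]},{"grip":255,"travel":[0.062,0.0705,0.0],"rotation":[0,0,0]},{"grip":255,"travel":[0.069,0.085,0.0],"rotation":[0,0,0]},{"grip":255,"travel":[0.0745,0.101,0.0],"rotation":[0,0,0]},{"grip":255,"travel":[0.078,0.112,0.0],"rotation":[0,0,0]},{"grip":255,"travel":[0.0795,0.122,0.0],"rotation":[0,0,0]},{"grip":255,"travel":[0.08,0.128,0.0],"rotation":[0,0,0]},{"grip":255,"travel":[0.081,0.1335,0.0],"rotation":[0,0,0]},{"grip":255,"travel":[0.081,0.1335,0.0],"rotation":[0,0,0]}])

```text
time_s: 35.95
eef_pos: [0.5567, 0.0691, 0.0714]
orientation: [0.001, 1.0, -0.001, 0.001]
contact_force: [1.4, -1.8, 1.7]
width: -0.003
grip_force: 1.0
```

send_rows(increments=[{"grip":255,"travel":[0,0.002,0],"rotation":[0,0,0]},{"grip":255,"travel":[0,0.004,0],"rotation":[0,0,0]},{"grip":255,"travel":[0,0.005,0],"rotation":[0,0,0]}])

```text
time_s: 36.2
eef_pos: [0.5564, 0.0744, 0.0711]
orientation: [0.001, 1.0, -0.001, 0.001]
contact_force: [0.5, -3.0, 1.6]
width: -0.002
grip_force: 1.4
```

```bash
python3 go.py
cat > dm.py <<'E'
from h import *
for n in ['top','scene']:
    c=cap(n); w=cloud(c); hsv=cv2.cvtColor(c['image'],cv2.COLOR_RGB2HSV);H,S,V=[hsv[...,i].astype(int) for i in range(3)]
    X,Y,Z=[w[...,i] for i in range(3)]
    m=(H>98)&(H<125)&(S>120)&(Z>.095)&(Z<.115)&(X>.5)&(X<.74)&(Y<.14)&(Y>-.1); P=w[m][:,:2]
    d=P-np.median(P,0); u=np.linalg.svd(d,full_matrices=False)[2][0]; t=d@u; print(n,len(P),P[t.argmin()].round(4),P[t.argmax()].round(4),np.median(P,0).round(4),np.degrees(np.arctan2(u[1],u[0])).round(2))
save(c,'d.png',(300,180,520,380))
E
python3 dm.py
```

```text
t 36.2 at [0.5564 0.0744 0.0711] yaw 179.83 w -0.002 F [ 0.5 -3.   1.6] j [-0.55  0.45  0.44  1.91 -0.25  0.83  1.58]
top 184 [0.7199 0.0873] [0.6114 0.0874] [0.6678 0.0915] 179.6
scene 316 [0.5582 0.0968] [0.7145 0.0867] [0.6398 0.092 ] -0.79
```

send_rows(increments=[{"grip":255,"travel":[0,0.002,0],"rotation":[0,0,0]},{"grip":255,"travel":[0,0.004,0],"rotation":[0,0,0]},{"grip":255,"travel":[0,0.004,0],"rotation":[0,0,0]}])

```text
time_s: 36.55
eef_pos: [0.5557, 0.077, 0.0705]
orientation: [0.001, 1.0, -0.002, 0.0]
contact_force: [0.5, -7.6, 3.0]
width: -0.001
grip_force: 4.0
```

send_rows(increments=[{"grip":255,"travel":[0,0.002,0],"rotation":[0,0,0]},{"grip":255,"travel":[0,0.004,0],"rotation":[0,0,0]},{"grip":255,"travel":[0,0.004,0],"rotation":[0,0,0]}])

```text
time_s: 36.8
eef_pos: [0.5557, 0.0772, 0.0706]
orientation: [0.002, 1.0, -0.004, 0.0]
contact_force: [0.8, -14.9, 3.6]
width: -0.001
grip_force: 7.1
```

send_rows(increments=[{"grip":255,"travel":[0,0.001,0],"rotation":[0,0,0]},{"grip":255,"travel":[0,0.002,0],"rotation":[0,0,0]}])

```text
time_s: 36.97
eef_pos: [0.5556, 0.0772, 0.0706]
orientation: [0.003, 1.0, -0.005, 0.0]
contact_force: [1.1, -18.7, 3.8]
width: 0.002
grip_force: 9.4
```

send_rows(increments=[{"grip":255,"travel":[0,-0.03,0],"rotation":[0,0,0]},{"grip":255,"travel":[0,-0.06,0],"rotation":[0,0,0]},{"grip":255,"travel":[0,-0.06,-0.04],"rotation":[0,0,0]},{"grip":255,"travel":[0,-0.06,-0.08],"rotation":[0,0,0]},{"grip":255,"travel":[0,-0.06,-0.12],"rotation":[0,0,0]},{"grip":255,"travel":[0,-0.06,-0.12],"rotation":[0,0,0]},{"grip":255,"travel":[0,-0.06,-0.12],"rotation":[0,0,0]},{"grip":255,"travel":[0,-0.06,-0.12],"rotation":[0,0,0]}])

```text
time_s: 37.63
eef_pos: [0.5545, 0.0276, 0.1898]
orientation: [-0.0, 1.0, 0.001, -0.001]
contact_force: [0.4, -0.4, -0.5]
width: 0.0
grip_force: 0.0
```

```bash
python3 dm.py; python3 wt.py; python3 pan.py .093 scene; python3 go.py .4725,.140,.18,180 .4725,.14,.062,180
```

```text
top 21 [0.7189 0.0985] [0.7078 0.0867] [0.7127 0.089 ] -138.5
scene 370 [0.5302 0.09  ] [0.7147 0.0946] [0.627  0.0918] -0.55
top 0.02 212 [ 0.4016 -0.2581  0.0218] [ 0.4501 -0.2093  0.038 ]
top 0.045 88 [ 0.4136 -0.2442  0.0472] [ 0.4383 -0.2217  0.0658]
pad 806 [[0.3997, -0.2408, -0.0031], [0.4903, -0.1398, 0.0058]]
scene 0.02 160 [ 0.4023 -0.2586  0.0201] [ 0.4509 -0.2108  0.0356]
scene 0.045 79 [ 0.4134 -0.249   0.045 ] [ 0.4406 -0.2219  0.063 ]
pad 544 [[0.3965, -0.2279, -0.0053], [0.4876, -0.1414, 0.0051]]
984 [0.6042 0.1834 0.0916]
plate [0.6236 0.1901 3.1421] 180.0 cost 2.0406328700852736
t 37.88 at [0.5543 0.0266 0.189 ] yaw 179.98 w -0.001 F [-0.   0.3  0.5] j [-0.53  0.29  0.5   1.82 -0.16  1.07  1.59]
.4725,.140,.18,180 travel [0.0818, 0.1134, 0.0092] rot [-0.02, -0.16, -0.02]
.4725,.14,.062,180 travel [0.0815, 0.1134, 0.1272] rot [-0.02, -0.16, -0.02]
```

View pics/d.png

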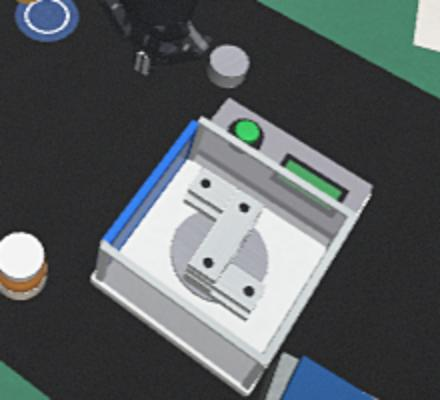

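Scene crop: door is flush along the side (px (150,185)) and the stack is intact. The weight has been knocked to about (0.426, -0.234), so I put it back before pressing the key.

send_rows(increments=[{"grip":0,"travel":[0.018,-0.036,0],"rotation":[0,0,0]},{"grip":0,"travel":[0.036,-0.073,0],"rotation":[0,0,0]},{"grip":0,"travel":[0.054,-0.11,0],"rotation":[0,0,0]},{"grip":0,"travel":[0.072,-0.147,0],"rotation":[0,0,0]},{"grip":0,"travel":[0.09,-0.183,0],"rotation":[0,0,0]},{"grip":0,"travel":[0.108,-0.22,0],"rotation":[0,0,0]},{"grip":0,"travel":[0.128,-0.2605,0],"rotation":[0,0,0]},{"grip":0,"travel":[0.128,-0.2605,0.04],"rotation":[0,0,0]},{"grip":0,"travel":[0.128,-0.2605,0.07],"rotation":[0,0,0]},{"grip":0,"travel":[0.128,-0.2605,0.09],"rotation":[0,0,0]},{"grip":0,"travel":[0.128,-0.2605,0.09],"rotation":[0,0,0]},{"grip":0,"travel":[0.128,-0.2605,0.09],"rotation":[0,0,0]}])

```text
time_s: 38.88
eef_pos: [0.4261, -0.2338, 0.0995]
orientation: [0.001, 1.0, 0.0, -0.002]
contact_force: [-0.2, 0.3, 0.6]
width: 1.005
grip_force: 0.0
```

send_rows(increments=[{"grip":0,"travel":[0,0,0],"rotation":[0,0,0]},{"grip":0,"travel":[0,0,0],"rotation":[0,0,0]},{"grip":0,"travel":[0,0,0],"rotation":[0,0,0]}])

```text
time_s: 39.13
eef_pos: [0.4283, -0.2343, 0.1018]
orientation: [0.0, 1.0, -0.0, 0.001]
contact_force: [-0.6, 0.2, 0.1]
width: 1.002
grip_force: 0.0
```

```bash
python3 go.py .4265,-.2345,.033,180
```

```text
t 39.13 at [ 0.4283 -0.2343  0.1018] yaw 179.99 w 1.002 F [-0.6  0.2  0.1] j [-0.13  0.3   0.63  2.06 -0.24  0.84  2.22]
.4265,-.2345,.033,180 travel [0.002, -0.0002, 0.0687] rot [-0.03, 0.17, -0.01]
```

send_rows(grip_force=60, increments=[{"grip":0,"travel":[0.001,0,0.025],"rotation":[0,0,0]},{"grip":0,"travel":[0.001,0,0.045],"rotation":[0,0,0]},{"grip":0,"travel":[0.001,0,0.06],"rotation":[0,0,0]},{"grip":0,"travel":[0.001,0,0.068],"rotation":[0,0,0]},{"grip":0,"travel":[0.001,0,0.068],"rotation":[0,0,0]},{"grip":0,"travel":[0.001,0,0.068],"rotation":[0,0,0]},{"grip":255,"travel":[0.001,0,0.068],"rotation":[0,0,0]},{"grip":255,"travel":[0.001,0,0.068],"rotation":[0,0,0]},{"grip":255,"travel":[0.001,0,0.068],"rotation":[0,0,0]},{"grip":255,"travel":[0.001,0,0.068],"rotation":[0,0,0]},{"grip":255,"travel":[0.001,0,0.068],"rotation":[0,0,0]},{"grip":255,"travel":[0.001,0,0.068],"rotation":[0,0,0]}])

```text
time_s: 40.13
eef_pos: [0.4264, -0.2344, 0.0329]
orientation: [0.0, 1.0, -0.0, 0.0]
contact_force: [-0.3, -0.2, 3.5]
width: 0.277
grip_force: 58.5
```

send_rows(increments=[{"grip":255,"travel":[0,0,0],"rotation":[0,0,0]},{"grip":255,"travel":[0,0,0],"rotation":[0,0,0]}])

```text
time_s: 40.3
eef_pos: [0.4264, -0.2344, 0.0329]
orientation: [0.0, 1.0, -0.0, 0.0]
contact_force: [-0.9, -0.6, 6.0]
width: 0.282
grip_force: 58.7
```

```bash
python3 go.py .444,-.1845,.033,180
```

```text
t 40.3 at [ 0.4264 -0.2344  0.0329] yaw 179.95 w 0.282 F [-0.9 -0.6  6. ] j [-0.05  0.42  0.57  2.11 -0.35  0.7   2.31]
.444,-.1845,.033,180 travel [-0.0175, 0.0499, -0.0001] rot [-0.01, 0.05, -0.05]
```

Lift 25 mm, shift, set down, check the grip before letting go.

send_rows(increments=[{"grip":255,"travel":[0,0,-0.015],"rotation":[0,0,0]},{"grip":255,"travel":[0,0,-0.025],"rotation":[0,0,0]},{"grip":255,"travel":[-0.008,0.022,-0.025],"rotation":[0,0,0]},{"grip":255,"travel":[-0.0175,0.05,-0.025],"rotation":[0,0,0]},{"grip":255,"travel":[-0.0175,0.05,-0.025],"rotation":[0,0,0]},{"grip":255,"travel":[-0.0175,0.05,-0.025],"rotation":[0,0,0]},{"grip":255,"travel":[-0.0175,0.05,-0.015],"rotation":[0,0,0]},{"grip":255,"travel":[-0.0175,0.05,-0.007],"rotation":[0,0,0]},{"grip":255,"travel":[-0.0175,0.05,-0.003],"rotation":[0,0,0]},{"grip":255,"travel":[-0.0175,0.05,-0.001],"rotation":[0,0,0]},{"grip":255,"travel":[-0.0175,0.05,-0.001],"rotation":[0,0,0]},{"grip":255,"travel":[-0.0175,0.05,-0.001],"rotation":[0,0,0]}])

```text
time_s: 41.3
eef_pos: [0.4424, -0.1846, 0.0331]
orientation: [0.001, 1.0, 0.0, -0.001]
contact_force: [-2.5, 0.4, 0.3]
width: 0.28
grip_force: 60.4
```

send_rows(increments=[{"grip":200,"travel":[0,0,0],"rotation":[0,0,0]},{"grip":100,"travel":[0,0,0],"rotation":[0,0,0]},{"grip":0,"travel":[0,0,0],"rotation":[0,0,0]},{"grip":0,"travel":[0,0,0],"rotation":[0,0,0]},{"grip":0,"travel":[0,0,0],"rotation":[0,0,0]},{"grip":0,"travel":[0,0,0],"rotation":[0,0,0]},{"grip":0,"travel":[0,0,0],"rotation":[0,0,0]},{"grip":0,"travel":[0,0,-0.04],"rotation":[0,0,0]},{"grip":0,"travel":[0,0,-0.08],"rotation":[0,0,0]},{"grip":0,"travel":[0,0,-0.12],"rotation":[0,0,0]},{"grip":0,"travel":[0,0,-0.15],"rotation":[0,0,0]},{"grip":0,"travel":[0,0,-0.15],"rotation":[0,0,0]}])

```text
time_s: 42.3
eef_pos: [0.4478, -0.1859, 0.1895]
orientation: [0.0, 1.0, -0.001, 0.006]
contact_force: [0.6, -1.2, -0.2]
width: 0.995
grip_force: 0.0
```

send_rows(increments=[{"grip":255,"travel":[0,0,0],"rotation":[0,0,0]},{"grip":255,"travel":[0,0,0],"rotation":[0,0,0]},{"grip":255,"travel":[0,0,0],"rotation":[0,0,0]}])

```text
time_s: 42.55
eef_pos: [0.4425, -0.1836, 0.1821]
orientation: [0.0, 1.0, 0.0, -0.001]
contact_force: [0.1, -0.0, -0.5]
width: 0.605
grip_force: 0.0
```

```bash
python3 wt.py; python3 go.py .4725,.140,.18,180 .4725,.14,.062,180
```

```text
top 0.02 0  
top 0.045 0  
pad 56 [[0.447, -0.1601, -0.0033], [0.4856, -0.1395, 0.0057]]
scene 0.02 160 [ 0.4206 -0.2106  0.0201] [ 0.4682 -0.1609  0.0395]
scene 0.045 84 [ 0.4302 -0.1975  0.0451] [ 0.4555 -0.1724  0.063 ]
pad 327 [[0.3906, -0.2295, -0.0049], [0.4876, -0.1399, 0.0043]]
t 42.65 at [ 0.4425 -0.1837  0.182 ] yaw 179.95 w 0.422 F [-0.5  0.8 -0.6] j [-0.31  0.17  0.68  2.   -0.12  1.02  2.  ]
.4725,.140,.18,180 travel [-0.0297, 0.3238, 0.002] rot [0.02, -0.17, -0.05]
.4725,.14,.062,180 travel [-0.0301, 0.3237, 0.12] rot [0.02, -0.17, -0.05]
```

send_rows(increments=[{"grip":255,"travel":[-0.003,0.04,0],"rotation":[0,0,0]},{"grip":255,"travel":[-0.006,0.08,0],"rotation":[0,0,0]},{"grip":255,"travel":[-0.01,0.12,0],"rotation":[0,0,0]},{"grip":255,"travel":[-0.014,0.16,0],"rotation":[0,0,0]},{"grip":255,"travel":[-0.018,0.2,0],"rotation":[0,0,0]},{"grip":255,"travel":[-0.022,0.24,0],"rotation":[0,0,0]},{"grip":255,"travel":[-0.026,0.28,0],"rotation":[0,0,0]},{"grip":255,"travel":[-0.03,0.324,0.01],"rotation":[0,0,0]},{"grip":255,"travel":[-0.03,0.324,0.04],"rotation":[0,0,0]},{"grip":255,"travel":[-0.03,0.324,0.07],"rotation":[0,0,0]},{"grip":255,"travel":[-0.03,0.324,0.09],"rotation":[0,0,0]},{"grip":255,"travel":[-0.03,0.324,0.1],"rotation":[0,0,0]}])

```text
time_s: 43.65
eef_pos: [0.4711, 0.1391, 0.0797]
orientation: [0.0, 1.0, -0.002, -0.003]
contact_force: [-0.2, -0.6, 0.2]
width: 0.001
grip_force: 0.0
```

send_rows(increments=[{"grip":255,"travel":[0,0,0],"rotation":[0,0,0]},{"grip":255,"travel":[0,0,0],"rotation":[0,0,0]},{"grip":255,"travel":[0,0,0],"rotation":[0,0,0]},{"grip":255,"travel":[0,0,0],"rotation":[0,0,0]}])

```text
time_s: 43.98
eef_pos: [0.475, 0.1402, 0.0848]
orientation: [0.001, 1.0, 0.001, 0.001]
contact_force: [1.3, 0.5, 0.3]
width: -0.0
grip_force: 0.0
```

```bash
python3 go.py .4725,.14,.053,180;python3 wt.py|head -2
```

```text
t 43.98 at [0.475  0.1402 0.0848] yaw 179.93 w -0.0 F [1.3 0.5 0.3] j [-0.72  0.31  0.4   2.06 -0.17  0.8   1.36]
.4725,.14,.053,180 travel [0.0026, -0.0002, 0.0318] rot [0.08, 0.15, -0.07]
top 0.02 196 [ 0.4205 -0.2065  0.0217] [ 0.4668 -0.16    0.0366]
top 0.045 84 [ 0.4318 -0.1966  0.0523] [ 0.4544 -0.1718  0.0649]
```

send_rows(increments=[{"grip":255,"travel":[0.001,0,0.012],"rotation":[0,0,0]},{"grip":255,"travel":[0.001,0,0.022],"rotation":[0,0,0]},{"grip":255,"travel":[0.001,0,0.028],"rotation":[0,0,0]},{"grip":255,"travel":[0.001,0,0.032],"rotation":[0,0,0]},{"grip":255,"travel":[0.001,0,0.034],"rotation":[0,0,0]},{"grip":255,"travel":[0.001,0,0.034],"rotation":[0,0,0]}])

```text
time_s: 44.58
eef_pos: [0.4724, 0.1399, 0.0492]
orientation: [0.0, 1.0, -0.0, -0.001]
contact_force: [-2.1, 0.5, 3.7]
width: 0.002
grip_force: 1.7
```

send_rows(increments=[{"grip":255,"travel":[0,0,0.001],"rotation":[0,0,0]},{"grip":255,"travel":[0,0,0.002],"rotation":[0,0,0]},{"grip":255,"travel":[0,0,0.002],"rotation":[0,0,0]}])

```text
time_s: 44.83
eef_pos: [0.4725, 0.1399, 0.0485]
orientation: [0.0, 1.0, 0.0, -0.001]
contact_force: [-4.5, -1.0, 10.8]
width: 0.003
grip_force: 5.5
```

send_rows(increments=[{"grip":255,"travel":[0,0,0.001],"rotation":[0,0,0]},{"grip":255,"travel":[0,0,0.002],"rotation":[0,0,0]},{"grip":255,"travel":[0,0,0.002],"rotation":[0,0,0]}])

```text
time_s: 45.08
eef_pos: [0.4726, 0.1399, 0.0481]
orientation: [0.001, 1.0, 0.001, -0.001]
contact_force: [-9.4, -2.6, 26.1]
width: -0.001
grip_force: 13.4
```

send_rows(increments=[{"grip":255,"travel":[0,0,0.001],"rotation":[0,0,0]},{"grip":255,"travel":[0,0,0.002],"rotation":[0,0,0]},{"grip":255,"travel":[0,0,0.002],"rotation":[0,0,0]}])

```text
time_s: 45.33
eef_pos: [0.4726, 0.14, 0.0478]
orientation: [0.001, 1.0, 0.001, -0.001]
contact_force: [-14.2, -3.3, 42.6]
width: 0.001
grip_force: 21.3
```

send_rows(increments=[{"grip":255,"travel":[0,0,-0.03],"rotation":[0,0,0]},{"grip":255,"travel":[0,0,-0.07],"rotation":[0,0,0]},{"grip":255,"travel":[0,0,-0.11],"rotation":[0,0,0]},{"grip":255,"travel":[0,0,-0.15],"rotation":[0,0,0]},{"grip":255,"travel":[0,0,-0.19],"rotation":[0,0,0]},{"grip":255,"travel":[0.03,-0.02,-0.2],"rotation":[0,0,0]},{"grip":255,"travel":[0.03,-0.02,-0.2],"rotation":[0,0,0]},{"grip":255,"travel":[0.03,-0.02,-0.2],"rotation":[0,0,0]},{"grip":255,"travel":[0.03,-0.02,-0.2],"rotation":[0,0,0]},{"grip":255,"travel":[0.03,-0.02,-0.2],"rotation":[0,0,0]}])

```text
time_s: 46.17
eef_pos: [0.4429, 0.1203, 0.2427]
orientation: [0.0, 1.0, -0.0, -0.0]
contact_force: [-0.2, -1.1, 0.1]
width: -0.001
grip_force: 0.0
```

```bash
python3 wt.py|grep -v pad; python3 dm.py; python3 pan.py .093 scene
python3 - <<'E'
from h import *
c=cap('wrist'); w=cloud(c); hsv=cv2.cvtColor(c['image'],cv2.COLOR_RGB2HSV);H,S=hsv[...,0],hsv[...,1]
m=(H>45)&(H<80)&(S>100)&(abs(w[...,1]-.14)<.03)&(w[...,2]>.03); print('key',np.median(w[m],0))
save(cap('top'),'tend.png')
E
```

```text
top 0.02 195 [ 0.4205 -0.2064  0.0226] [ 0.4668 -0.1601  0.0354]
top 0.045 85 [ 0.4319 -0.1967  0.0543] [ 0.4544 -0.1716  0.0669]
scene 0.02 162 [ 0.4201 -0.2107  0.0202] [ 0.4683 -0.1604  0.0385]
scene 0.045 82 [ 0.4291 -0.1976  0.0455] [ 0.4575 -0.1717  0.0633]
top 324 [0.7202 0.0876] [0.5312 0.0961] [0.6247 0.092 ] 179.46
scene 373 [0.5289 0.0889] [0.719  0.0853] [0.6275 0.0917] -0.6
989 [0.6051 0.1833 0.0916]
plate [ 0.6234  0.1903 -3.1413] -180.0 cost 2.037606520956545
key [0.47175672 0.14079609 0.05815299]
```

View pics/tend.png

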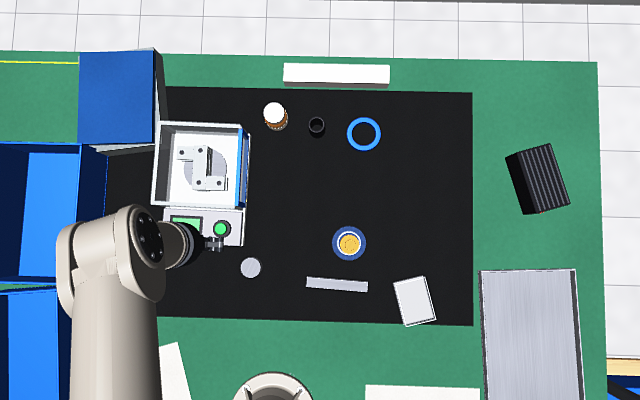

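Top view: weight on the pad (348,243), door shut (245,165), stack on the pan (203,168), key up, bystanders in place.

```bash
python3 -c "
from bench import env
print(env.sign_off())"
```

```text
the job is handed in; nothing more can be done
None
```

I've handed the job in (no verdict came back): the check weight is on its pad (put back after being knocked about 5 cm off), all four plates are stacked alternately on the pan, the door is shut, the key was pressed to its stop and is up again, and the bystanders look unmoved.

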